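# Sort brass rocker beams by balance on a goldsmith's knife-edge stand

### The job

First sweep every copper scrap chunk off the steel plate of the test stand into its wooden catch tray with the brush, never touching the scrap with the fingers; the brush must end up standing on its black mat again. Then find out which brass beams are sound by setting each one's notch across the knife edge and letting go: those that balance level go upright on the floor of the green-lined wooden tray, those that tip over to one end go into the blue tub. Leave the mandrel, the hammer and the amber jar where they are.

Things in the scene. Friction and masses are not known exactly. Their poses are not given: they have to be found in the camera images.
- knife (a point): Middle of the top of the test stand's knife edge, 94 above the bench; the level edge is 36 long along x, polished, rounded (radius 2); z up. The blade stands on a fixed steel plate whose top is 54 below the edge; the plate reaches 100 behind the knife (-x), 60 in front (+x), 108 to each side (y). Blade foot 36 (x) by 16 (y) by 24 high. Curbs 6 thick, 10 high run along both side edges, y = +-105.
- catch (a point): Centre of the floor (6 above the bench) of the open wooden catch tray joined to the plate's +x edge, 105 from the knife along the stand's x (axes as the knife's); inside 90 (x) by 216 (y), three walls 34 high, the plate's side being the fourth: what is pushed off the plate in +x drops into it.
- beam_a_mid (a point): Brass rocker beam, hollow cast, about 220 g, 140 long (x), 60 high, standing like a bridge on two feet, each 24 (x) by 34 (y) by 16 high, centred 58 from the middle. In the middle a grip block 26 (x) by 18 (y), from 36 to 60 above the undersides; sloping arms 10 thick to the feet. Site: the middle, 30 above the undersides; z up. Up to five look alike; some are absent.
- beam_a_notch (a point): Top of that beam's inverted V notch (runs along y, under the block, 34 above the undersides, sides 45 degrees from level); about 1 above the knife point when seated. On the knife a sound beam stays level, feet 20 above the plate; one with its weight about 16 off centre, to either end, tips 17 to 20 degrees until a foot meets the plate.
- beam_b_mid (a point): Brass beam, as beam_a.
- beam_b_notch (a point): Its notch, as beam_a's.
- beam_c_mid (a point): Brass beam, as beam_a.
- beam_c_notch (a point): Its notch, as beam_a's.
- beam_d_mid (a point): Brass beam, as beam_a.
- beam_d_notch (a point): Its notch, as beam_a's.
- beam_e_mid (a point): Brass beam, as beam_a.
- beam_e_notch (a point): Its notch, as beam_a's.
- brush_mid (a point): A bench brush of about 140 g standing on its bristles: bristle block 84 (x) by 30 (y), 26 high; wooden back 88 by 34, from 26 to 40; on top a grip ridge 64 (x) by 18 (y), from 40 to 66 above the bristle ends. The point is half-way up, 33 above the bristle ends. Stiff bristles.
- mat_top (a point): Centre of the top of the brush's black rubber mat, 120 (x) by 52 (y), 3 thick, fixed on the bench.
- scrap_1_mid (a point): A copper-coloured chunk of casting scrap (one of up to three; one may be absent), 24 by 20 by 24 high, about 40 g, on the plate to one side or other of the knife. The point is 10 above its underside.
- scrap_2_mid (a point): A copper-coloured chunk of casting scrap (one of up to three; one may be absent), 24 by 20 by 24 high, about 40 g, on the plate to one side or other of the knife. The point is 10 above its underside.
- scrap_3_mid (a point): A copper-coloured chunk of casting scrap (one of up to three; one may be absent), 24 by 20 by 24 high, about 40 g, on the plate to one side or other of the knife. The point is 10 above its underside.
- good_floor (a point): Centre of the inner floor (7 above the bench) of the light wooden tray with a green lining; inside 162 (x) by 186 (y), walls 28 high over the bench, fixed.
- reject_floor (a point): Centre of the inner floor (5 above the bench) of the blue plastic tub; inside 166 (x) by 190 (y), walls 45 high over the bench, fixed.
- mandrel: Not part of the job, to be left alone: a tapered steel ring mandrel, 260 long, lying beyond the stand.
- hammer: Not part of the job, to be left alone: a hammer lying at the left near the robot.
- flux: Not part of the job, to be left alone: an amber jar, diameter 48, 70 high, at the right of the trays.
Mind the look-alikes: they are no part of the job. What is shaped like the part that bears beam_c_mid but red is not meant.

How it is judged:
By the outcome, as a careful person would: the job done as asked, in the order asked, and still so for the second after the job is handed in, with the robot touching nothing.
Of faulty_2, sound_3, sound_1, faulty_1, sound_2 only 3 to 5 are there at a start; the rules pass over those that are not, and their reading is None.
Of scrap_1, scrap_2, scrap_3 only 2 to 3 are there at a start; the rules pass over those that are not, and their reading is None.
At some moment in a run one of scrap_1, scrap_2, scrap_3, faulty_2, sound_3, sound_1, faulty_1, sound_2 may be knocked a few centimetres aside while the robot is not near it.
Once in a run the grip may slacken for a moment while it holds something.
It also fails if it takes over 210 s, if anything falls off the work surface, if the arm or the gripper's body presses on something with over 40 N, if the wrist force passes 120 N, or if a joint passes its speed limit or range.

### The arm

A 6-joint arm with a two-finger parallel gripper is mounted at the origin on the work surface. World frame = base frame: x ahead of the robot, y to its left, z up, the work surface at z = 0. Lengths are in m, angles in rad, forces in N, time in s.
With the tool pointing down it reaches from about 0.3 to 0.75 m from the base axis. Payload 8.5 kg.
Tool frame: the origin (TCP) lies on the centre line of the jaws, within the pads' length; the fingertips stand 17 mm ahead of it and the grasp point (between the pads) lies 2 mm behind it; z points along the fingers, y is the line along which they close (so a half turn about z gives the same grasp; the last joint's range is limited). The gripper opens to 85 mm and grips with 20 to 120 N. Pads are 22 mm wide; open, the fingers measure 114 mm over their backs; the gripper's body (76 mm by 85 mm) begins 54 mm behind the grasp point. The pads swing forward as they close: fully open they stand 13 mm farther back than shut.
Start: joints at [-1.416, 0.381, 1.297, -0, 1.464, -0.215], TCP at [0.199, -0.513, 0.209] pointing down, gripper open.
Joint ranges: [-3.11, 3.11], [-0.89, 2.33], [0.22, 2.48], [-1.42, 4.56], [0.17, 2.85], [-2.88, 2.88]. Speed limits (rad/s): [2.39, 2.39, 3.14, 3.14, 3.14, 3.14].

### API

Orientations are given as a rotation vector (axis times angle).
In Python, from cell import r gives the robot as it stands.
- The arm moves only by the tool jog_arm, never from a script. Its argument "series" is a list of rows, each a list of 4 numbers: the shift along the tool's x, y, z in cm, then the turn about the tool's z in rad. In form: [[x, y, z, spin], ...]. A call has exactly 5 rows; each row shifts and turns the commanded pose from where the row before left it, along the tool's axes as they then stand; what a row does not reach is not made up. A row lasts 1/8 s, in which the tool goes at most 62.5 mm and 10.7 degrees, less where a joint would pass 70% of its speed; a pose out of reach is approached as far as the arm can. A call with a gripper value outside its range is refused whole. "claw" is the closure in counts, from 0 (fully open) to 255 (shut), set as the call begins (left out, the last holds). The fingers move at their own pace and stop on an object; "squeeze" is the grip in N (left out, the last holds). Time passes only in rows, so rows that do not move let the fingers close, or fill a call up. It gives the time, the measured TCP pose, the force, the opening and the grip force at its end, in the units of the state.
- r.state(): the state, without advancing time (a new reading comes with each control period).
- r.grab_frame(name): name is "side" or "top" or "wrist"; returns the picture (420x560x3 uint8, blue, green, red); there is no depth.
- r.camera_model(name): a dict with "fovy" (degrees; the focal length in pixels is half the picture's height over the tangent of half this angle, whatever the lens; pixels are square), "cx", "cy" (the principal point, pixels), "T" (4x4, takes a point from camera to world coordinates). Camera axes: x right, y up, looking along -z (the intrinsics and any distortion apply to the point x, -y, -z); pixel columns grow to the right and rows downward; lengths in m; the calibration is good to about 2 mm. The wrist camera is an equidistant fisheye: a pixel r from the principal point sees the ray r / f radians off the axis. A picture is of the moment at which its call begins: read the wrist's pose just before it. camera_model takes no time and is no camera call; for the wrist camera it gives the pose at the moment of the call.
- r.sign_off(): hands the job in; it is judged then, once.
Trained networks look in the newest picture that a camera, given by its name, has taken for a name from the list of things; names that differ only in an ending like _2 or _b are one class to them, and where a whole thing is asked for, a point or a joint stands for the part that bears it (a point fixed in the world has none). Each returns a list of dicts, best first, with "p" (0 to 1); they miss things now and then, are a little off and sometimes report something else, mostly with a low value. They report only what shows in the picture. A call takes as long as a camera call. They do not tell look-alikes from the thing itself.
- r.search_frame(camera, label): "at" ([x, y, z] in m, in world coordinates, good to about 4 mm: the middle of the surface that is visible of it).
- r.outline_of(camera, label): "pixels" (420x560 bool, what is visible of it).
- r.tip_of(camera, label): "at" ([x, y, z] in m, in world coordinates, good to about 4 mm: a listed point, or the origin of a listed thing).
The state is a dict: "t": time; "q": joint angles; "qd": joint speeds; "effort": joint torques, N m; "ee_pos": TCP position; "orientation": TCP orientation; "wrist_force": force on the tool from outside, world axes, zero at the start; "torque": the same for the moment, N m; "grip_width": finger opening in m; "gripper_force": force on a finger pad.
Only numpy, scipy, OpenCV 4.12 (cv2) and the standard library are available. Lean on these libraries where they do the work, as an engineer would, in place of code of your own. Each camera call takes 0.05 s, during which the arm holds its last target. There are 200 camera calls.

## Working session

There is one attempt and no reset: what is moved stays moved. The work goes in short steps, Python scripts to look and compute and a tool call to move; the robot and the scene stay as the last step left them, time stands still between calls to the robot, and variables do not carry over. Pictures are saved under pics/ and viewed, at most 14 in all, crops included, and the job is handed in when it is done.

Besides the shell and the picture viewer there is one more tool, called after "Emit:" as name(argument=value, ...), one argument or row to a line, values as JSON. jog_arm: Moves the arm, as the interface text tells. Its arguments: {"type":"object","properties":{"series":{"type":"array","items":{"type":"array","items":{"type":"number"}}},"claw":{"type":"number"},"squeeze":{"type":"number"}},"required":["series"]}

```bash
ls; mkdir -p pics; cat > h.py <<'E'
import numpy as np, cv2
from scipy.spatial.transform import Rotation as R
from cell import r
def st():
    s=r.state(); print('t',round(s['t'],2),'tcp',np.round(s['ee_pos'],4),'rv',np.round(s['orientation'],3),'w',round(s['grip_width'],4),'gf',round(s['gripper_force'],1),'wf',np.round(s['wrist_force'],1)); return s
def tip(cam,l,pm=0.3):
    o=[(round(d['p'],2),np.round(d['at'],3).tolist()) for d in r.tip_of(cam,l) if d['p']>pm]; print(cam,l,*o,sep='\n   '); return o
E
python3 - <<'E'
from h import *
s=st(); print(R.from_rotvec(s['orientation']).as_matrix().round(2))
for c in('top','side'): cv2.imwrite(f'pics/{c}0.png',r.grab_frame(c))
for l in['knife','catch','beam_a_mid','beam_a_notch','brush_mid','mat_top','scrap_1_mid','good_floor','reject_floor','mandrel','hammer','flux']:
    tip('top',l)
for l in ['beam_a_mid','scrap_1_mid','brush_mid']: tip('side',l)
E
```

```text
pics
t 0.0 tcp [ 0.1987 -0.5125  0.208 ] rv [-3.087 -0.577 -0.   ] w 0.0853 gf 0.0 wf [ 1.  -0.1  0.2]
[[ 0.93  0.36 -0.  ]
 [ 0.36 -0.93  0.  ]
 [ 0.   -0.   -1.  ]]
top
   knife
   (0.69, [0.561, -0.012, 0.095])
top
   catch
   (0.96, [0.663, -0.004, 0.005])
top
   beam_a_mid
   (0.76, [0.568, 0.213, 0.03])
top
   beam_a_notch
   (0.59, [0.57, 0.217, 0.032])
top
   brush_mid
   (0.97, [0.397, 0.214, 0.037])
top
   mat_top
   (0.75, [0.402, 0.214, 0.002])
top
   scrap_1_mid
   (0.58, [0.591, 0.032, 0.051])
   (0.48, [0.568, 0.299, 0.027])
top
   good_floor
   (0.78, [0.434, -0.287, 0.007])
   (0.59, [0.527, -0.088, 0.05])
top
   reject_floor
   (0.79, [0.622, -0.275, 0.006])
top
   mandrel
   (0.65, [0.789, 0.072, 0.013])
top
   hammer
   (0.73, [0.278, 0.378, -0.005])
top
   flux
   (0.74, [0.531, -0.462, -0.003])
side
   beam_a_mid
   (0.67, [0.569, 0.216, 0.029])
side
   scrap_1_mid
   (0.44, [0.591, 0.025, 0.054])
side
   brush_mid
   (0.88, [0.397, 0.215, 0.037])
```

View pics/top0.png

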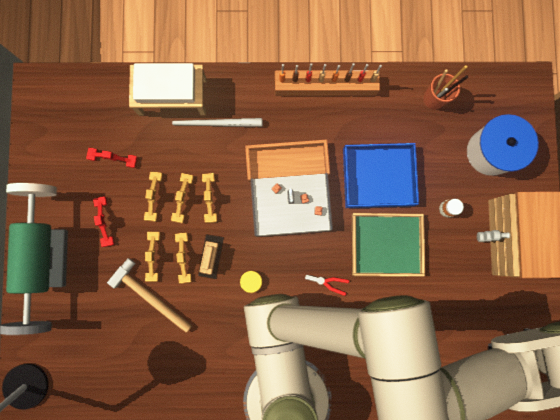

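View pics/side0.png

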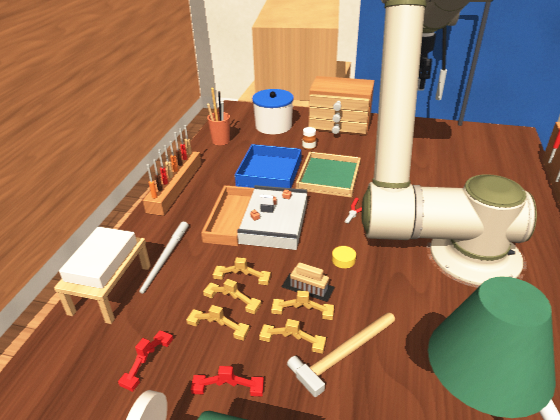

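The top view shows five brass beams at (153,196), (183,197), (209,197), (152,257) and (183,257). The two beams at (112,157) and (103,222) are red look-alikes and not meant. The brush is at (209,256), scraps are at (277,188), (305,198) and (319,211), and the knife is at (290,196).

```bash
cat >> h.py <<'E'
def ray(cam,uv,z):
    m=r.camera_model(cam); uv=np.atleast_2d(np.asarray(uv,float)); f=210/np.tan(np.radians(m['fovy'])/2); T=np.array(m['T'])
    d=(uv-[m['cx'],m['cy']])/f
    if cam=='wrist':
        th=np.linalg.norm(d,axis=1,keepdims=True); k=np.tan(th)/np.maximum(th,1e-9); d=d*k
    v=np.c_[d[:,0],-d[:,1],-np.ones(len(d))]@T[:3,:3].T; o=T[:3,3]
    return (o+v*((z-o[2])/v[:,2])[:,None])[:,:2]
def rects(cam,mask,z,mina=30):
    out=[]
    for c in cv2.findContours(mask.astype(np.uint8),cv2.RETR_EXTERNAL,cv2.CHAIN_APPROX_NONE)[0]:
        if cv2.contourArea(c)<mina: continue
        p=ray(cam,c[:,0],z).astype(np.float32); (x,y),(w,h),a=cv2.minAreaRect(p)
        if h>w: w,h,a=h,w,a+90
        out.append((round(x,3),round(y,3),round(w,3),round(h,3),round((a+90)%180-90,1)))
        print('  ',c[:,0].mean(0).round(),'xy',out[-1][:2],'size',out[-1][2:4],'ang',out[-1][4])
    return out
def hsv(img,lo,hi): return cv2.inRange(cv2.cvtColor(img,cv2.COLOR_BGR2HSV),lo,hi)>0
def go(x,y,z,yaw,cur=None):
    """shift to make in tool axes (spin first) from cur (x,y,z,yaw)"""
    if cur is None:
        s=r.state(); cur=(*s['ee_pos'],np.arctan2(*R.from_rotvec(s['orientation']).as_matrix()[[1,0],0]))
    sp=-(yaw-cur[3]); d=np.array([x,y])-cur[:2]; c,sn=np.cos(yaw),np.sin(yaw)
    print('spin %.3f then x %.2f y %.2f z %.2f cm'%(sp,100*(c*d[0]+sn*d[1]),100*(sn*d[0]-c*d[1]),100*(cur[2]-z))); return (x,y,z,yaw)
E
python3 - <<'E'
from h import *
im=r.grab_frame('top'); H=cv2.cvtColor(im,cv2.COLOR_BGR2HSV)
print('hsv beam,scrap,plate,green,blue,knife',*[H[v,u] for u,v in((183,183),(319,211),(275,220),(389,245),(380,177),(290,196),(209,260))])
print('beams');rects('top',hsv(im,(17,110,110),(28,255,255)),.04)
print('brush');[rects('top',d['pixels'],.045) for d in r.outline_of('top','brush_mid')[:1]]
print('mat');[rects('top',d['pixels'],.003) for d in r.outline_of('top','mat_top')[:1]]
print('plate');rects('top',hsv(im,(0,0,120),(180,45,255)),.04,300)
print('green');rects('top',hsv(im,(50,80,40),(85,255,255)),.007,300)
print('blue');rects('top',hsv(im,(105,120,40),(125,255,255)),.045,300)
print('scrap');rects('top',hsv(im,(3,120,120),(12,255,255)),.064,10)
for l in('beam_a_mid','scrap_1_mid','scrap_2_mid'):
  for c in ('top','side'):
    tip(c,l,.03)
big=cv2.resize(im[165:290,130:345],None,fx=3.6,fy=3.6,interpolation=cv2.INTER_CUBIC); cv2.imwrite('pics/crop1.png',big)
E
```

```text
hsv beam,scrap,plate,green,blue,knife [ 18 164 222] [  9 157 221] [ 24  16 240] [ 69 106 144] [109 192 219] [ 30  14 229] [ 17 136 206]
beams
   [155. 303.] xy (0.275, 0.36) size (0.228, 0.02) ang 50.9
   [251. 281.] xy (0.331, 0.099) size (0.058, 0.057) ang 89.6
   [207. 257.] xy (0.398, 0.218) size (0.088, 0.032) ang -11.4
   [182. 258.] xy (0.398, 0.287) size (0.137, 0.034) ang 5.2
   [151. 256.] xy (0.402, 0.373) size (0.135, 0.037) ang -1.6
   [388. 244.] xy (0.431, -0.285) size (0.199, 0.173) ang 88.8
   [513. 234.] xy (0.457, -0.632) size (0.227, 0.029) ang 0.1
   [208. 197.] xy (0.565, 0.216) size (0.138, 0.034) ang 3.5
   [181. 197.] xy (0.565, 0.293) size (0.138, 0.036) ang -12.2
   [152. 196.] xy (0.57, 0.375) size (0.138, 0.037) ang -6.0
   [178.  99.] xy (0.872, 0.34) size (0.208, 0.111) ang 88.1
   [131.  57.] xy (0.972, 0.442) size (0.018, 0.017) ang 1.3
   [129.  36.] xy (1.04, 0.449) size (0.094, 0.017) ang 4.4
brush
   [208. 257.] xy (0.399, 0.215) size (0.087, 0.036) ang -11.3
mat
   [152. 195.] xy (0.575, 0.384) size (0.142, 0.04) ang -5.9
plate
   [252. 393.] xy 
[... 4969 characters left out ...]
  [50. 53.] xy (0.973, 0.661) size (0.036, 0.016) ang 80.2
   [71. 55.] xy (0.971, 0.602) size (0.039, 0.027) ang -39.2
   [86. 42.] xy (1.008, 0.562) size (0.021, 0.02) ang 0.0
   [71. 26.] xy (1.052, 0.609) size (0.033, 0.02) ang 2.0
   [83. 23.] xy (1.063, 0.574) size (0.037, 0.03) ang -80.0
   [67.  7.] xy (1.112, 0.618) size (0.029, 0.021) ang -89.9
top
   beam_a_mid
   (0.87, [0.569, 0.216, 0.03])
   (0.4, [0.568, 0.297, 0.029])
side
   beam_a_mid
   (0.67, [0.569, 0.216, 0.029])
top
   scrap_1_mid
   (0.51, [0.589, 0.031, 0.049])
side
   scrap_1_mid
   (0.44, [0.591, 0.025, 0.054])
top
   scrap_2_mid
   (0.58, [0.56, -0.054, 0.054])
side
   scrap_2_mid
   (0.48, [0.561, -0.05, 0.048])
```

View pics/crop1.png

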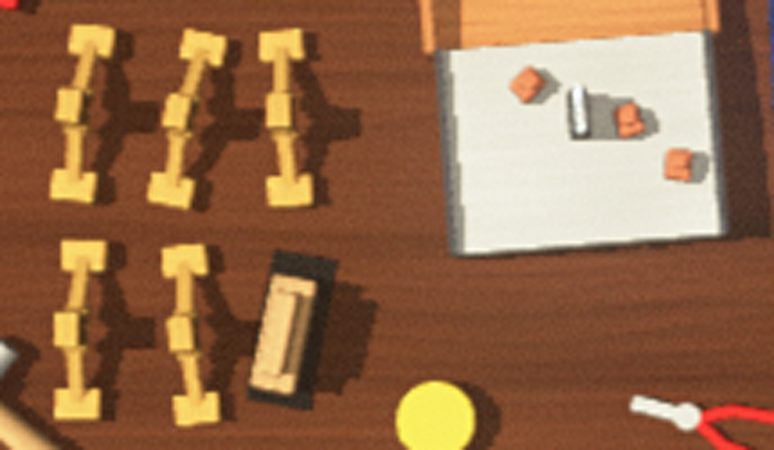

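The crop confirms three scraps: crop (527,84), (628,120) and (679,165). The brush is at crop (283,335). The five beams are all brass, so the red ones are excluded. I'll compute the move to the brush.

```bash
python3 - <<'E'
from h import *
st(); go(.398,.216,.20,-.197)
E
```

```text
t 1.3 tcp [ 0.1988 -0.5128  0.2086] rv [ 3.088  0.578 -0.   ] w 0.0855 gf 0.0 wf [-0.7 -0.4  0.3]
spin 0.567 then x 5.27 y -75.37 z 0.86 cm
```

Emit:
jog_arm(
  series=[
    [0,0,0,0.142],
    [0,0,0,0.142],
    [0,0,0,0.142],
    [0,0,0,0.141],
    [5.3,0,0,0],
  ],
  claw=0,
  squeeze=60,
)

```text
t: 1.92
ee_pos: [0.2494, -0.5237, 0.2092]
orientation: [3.125, -0.318, -0.001]
wrist_force: [0.1, -0.6, 0.5]
grip_width: 0.0853
gripper_force: 0.0
```

Emit:
jog_arm(
  series=[
    [0,-4.6,0,0],
    [0,-4.6,0,0],
    [0,-4.6,0,0],
    [0,-4.6,0,0],
    [0,-4.6,0,0],
  ],
)

```text
t: 2.55
ee_pos: [0.2959, -0.2962, 0.2087]
orientation: [3.126, -0.31, 0.0]
wrist_force: [0.1, 0.4, -0.4]
grip_width: 0.0853
gripper_force: 0.0
```

Emit:
jog_arm(
  series=[
    [0,-4.6,0,0],
    [0,-4.6,0,0],
    [0,-4.6,0,0],
    [0,-4.6,0,0],
    [0,-4.6,0,0],
  ],
)

```text
t: 3.18
ee_pos: [0.341, -0.0707, 0.2089]
orientation: [3.126, -0.31, 0.001]
wrist_force: [-0.0, -1.0, -0.3]
grip_width: 0.0854
gripper_force: 0.0
```

Emit:
jog_arm(
  series=[
    [0,-4.6,0,0],
    [0,-4.6,0,0],
    [0,-4.6,0,0],
    [0,-4.6,0,0],
    [0,-4.6,0,0],
  ],
)

```text
t: 3.8
ee_pos: [0.3861, 0.1551, 0.2088]
orientation: [-3.126, 0.309, -0.001]
wrist_force: [1.1, -0.2, -0.5]
grip_width: 0.0851
gripper_force: 0.0
```

Emit:
jog_arm(
  series=[
    [0,-4,0,0],
    [0,0,0,0],
    [0,0,0,0],
    [0,0,0,0],
    [0,0,0,0],
  ],
)

```text
t: 4.42
ee_pos: [0.3938, 0.192, 0.2088]
orientation: [-3.126, 0.311, -0.0]
wrist_force: [-0.3, 0.9, 0.8]
grip_width: 0.0856
gripper_force: 0.0
```

```bash
python3 - <<'E'
from h import *
s=st(); print(s['q'])
im=r.grab_frame('wrist'); cv2.imwrite('pics/w1.png',im)
for l in('brush_mid','mat_top','beam_a_mid'): tip('wrist',l,.2)
print('brush');[rects('wrist',d['pixels'],.055) for d in r.outline_of('wrist','brush_mid')[:1]]
print('mat');[rects('wrist',d['pixels'],.003) for d in r.outline_of('wrist','mat_top')[:1]]
go(.398,.216,.06+.003,-.197)
E
```

```text
t 4.42 tcp [0.3938 0.192  0.2088] rv [-3.126  0.311 -0.   ] w 0.0856 gf 0.0 wf [-0.3  0.9  0.8]
[ 1.82121021e-01  1.83369526e-01  1.58305254e+00 -6.62939248e-05
  1.37491480e+00  1.95146429e+00]
wrist
   brush_mid
   (0.69, [0.392, 0.217, 0.034])
   (0.59, [0.56, -0.054, 0.052])
wrist
   mat_top
   (0.66, [0.404, 0.296, 0.034])
   (0.61, [0.398, 0.215, 0.001])
wrist
   beam_a_mid
   (0.73, [0.564, 0.217, 0.033])
   (0.53, [0.569, 0.296, 0.035])
brush
   [254. 183.] xy (0.402, 0.214) size (0.086, 0.033) ang -11.8
mat
   [256. 170.] xy (0.402, 0.215) size (0.118, 0.053) ang -11.2
spin -0.000 then x -0.05 y -2.38 z 14.56 cm
```

View pics/w1.png

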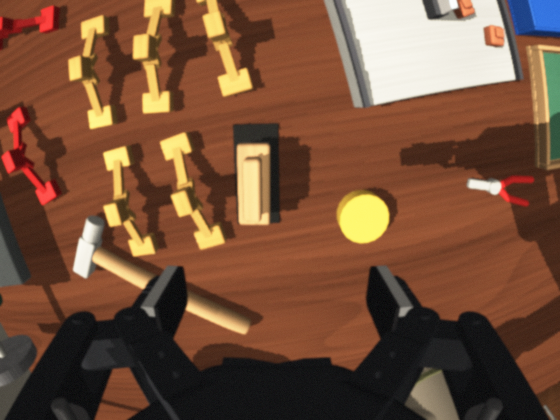

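The wrist view shows the brush at (254,183), squarely on its mat. I'll descend with the jaws partly closed, then grip.

Emit:
jog_arm(
  series=[
    [0.1,-2.3,0,0],
    [0,0,2.6,0],
    [0,0,4,0],
    [0,0,0,0],
    [0,0,0,0],
  ],
  claw=110,
)

```text
t: 5.35
ee_pos: [0.4, 0.2152, 0.1439]
orientation: [-3.126, 0.309, -0.003]
wrist_force: [0.2, -0.3, 0.1]
grip_width: 0.0488
gripper_force: 0.0
```

Emit:
jog_arm(
  series=[
    [0,0,4,0],
    [0,0,3,0],
    [0,0,0.9,0],
    [0,0,0,0],
    [0,0,0,0],
  ],
)

```text
t: 5.98
ee_pos: [0.4001, 0.2152, 0.0649]
orientation: [-3.126, 0.309, -0.004]
wrist_force: [0.1, -0.1, 0.2]
grip_width: 0.0485
gripper_force: 0.0
```

Emit:
jog_arm(
  series=[
    [0,0,0,0],
    [0,0,0,0],
    [0,0,0,0],
    [0,0,0,0],
    [0,0,0,0],
  ],
  claw=255,
  squeeze=70,
)

```text
t: 6.6
ee_pos: [0.3993, 0.215, 0.0636]
orientation: [-3.126, 0.309, 0.0]
wrist_force: [0.1, -0.0, -0.2]
grip_width: -0.0002
gripper_force: 0.0
```

```bash
python3 - <<'E'
from h import *
s=st()
cv2.imwrite('pics/w2.png',np.hstack([r.grab_frame('wrist')[:, 80:480],cv2.resize(r.grab_frame('side')[220:340,230:345],(400,420))]))
tip('top','brush_mid');tip('side','brush_mid')
E
```

```text
t 6.6 tcp [0.3993 0.215  0.0636] rv [-3.126  0.309  0.   ] w -0.0002 gf 0.0 wf [ 0.1 -0.  -0.2]
top
   brush_mid
   (0.9, [0.399, 0.213, 0.035])
   (0.54, [0.278, 0.374, -0.002])
side
   brush_mid
   (0.64, [0.396, 0.216, 0.037])
```

View pics/w2.png

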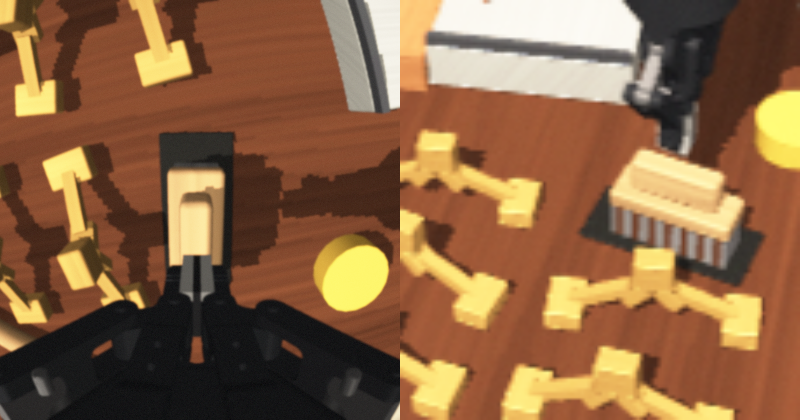

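```bash
python3 - <<'E'
from h import *
s=st()
for z in(.047,.06,.1): print(z,ray('wrist',[[277,255],[280,300]],z))
m=r.camera_model('wrist'); print(np.round(m['T'],3),m['fovy'],m['cx'],m['cy'])
for l in('brush_mid',):
  for d in r.outline_of('wrist',l)[:1]: rects('wrist',d['pixels'],.06)
for c in('top','side'):
  m=r.camera_model(c);T=np.array(m['T']);f=210/np.tan(np.radians(m['fovy'])/2)
  for P in((.399,.215,.0466),(.399,.215,.12),(.399,.215,.069)):
    p=np.linalg.inv(T)@[*P,1]; print(c,P,(m['cx']+f*p[0]/-p[2],m['cy']-f*p[1]/-p[2]))
E
```

```text
t 6.8 tcp [0.3993 0.215  0.0636] rv [ 3.126 -0.309 -0.   ] w -0.0003 gf 0.0 wf [ 0.4  0.2 -0.6]
0.047 [[0.389486   0.21666908]
 [0.3565917  0.22116589]]
0.06 [[0.39551248 0.21548798]
 [0.36497125 0.21966312]]
0.1 [[0.41405552 0.21185384]
 [0.39075448 0.21503921]]
[[-0.195  0.936  0.292  0.474]
 [-0.981 -0.186 -0.059  0.2  ]
 [-0.001 -0.297  0.955  0.229]
 [ 0.     0.     0.     1.   ]] 65.70646984690485 276.4241811121232 209.7129950999233
   [276. 216.] xy (0.419, 0.211) size (0.059, 0.031) ang -12.1
top (0.399, 0.215, 0.0466) (np.float64(208.3966642035789), np.float64(256.91881778749223))
top (0.399, 0.215, 0.12) (np.float64(204.8110205275242), np.float64(256.7386094800477))
top (0.399, 0.215, 0.069) (np.float64(207.343060797412), np.float64(256.8658654855636))
side (0.399, 0.215, 0.0466) (np.float64(309.6091076265272), np.float64(273.37675773692865))
side (0.399, 0.215, 0.12) (np.float64(310.26357265507613), np.float64(250.23699330289418))
side (0.399, 0.215, 0.069) (np.float64(309.80335912915757), np.float64(266.5086535361734))
```

Emit:
jog_arm(
  series=[
    [0,0,-3,0],
    [0,0,-4,0],
    [0,0,0,0],
    [0,0,0,0],
    [0,0,0,0],
  ],
)

```text
t: 7.48
ee_pos: [0.3987, 0.2148, 0.1326]
orientation: [3.126, -0.309, -0.003]
wrist_force: [-0.4, 0.4, 0.1]
grip_width: 0.0001
gripper_force: 0.0
```

```bash
python3 - <<'E'
from h import *
s=st()
cv2.imwrite('pics/w3.png',np.hstack([cv2.resize(r.grab_frame('wrist')[140:350, 180:380],(400,420)),cv2.resize(r.grab_frame('side')[190:310,230:345],(400,420))]))
p=s['ee_pos']
for c in('side',):
  m=r.camera_model(c);T=np.array(m['T']);f=210/np.tan(np.radians(m['fovy'])/2)
  for dz in(-.017,0,.02):
    q=np.linalg.inv(T)@[p[0],p[1],p[2]+dz,1]; u,v=(m['cx']+f*q[0]/-q[2],m['cy']-f*q[1]/-q[2]); print(dz,u,v,'crop',400+(u-230)*400/115,(v-190)*3.5)
E
```

```text
t 7.47 tcp [0.3987 0.2148 0.1326] rv [ 3.126e+00 -3.090e-01 -3.000e-03] w 0.0001 gf 0.0 wf [-0.4  0.4  0.1]
-0.017 310.3435177656826 251.63627852434772 crop 679.4557139675916 215.726974835217
0 310.5031042602784 246.03380528843806 crop 680.0107974270553 196.1183185095332
0.02 310.6947633726259 239.30538475344875 crop 680.6774378178293 172.56884663707064
```

View pics/w3.png

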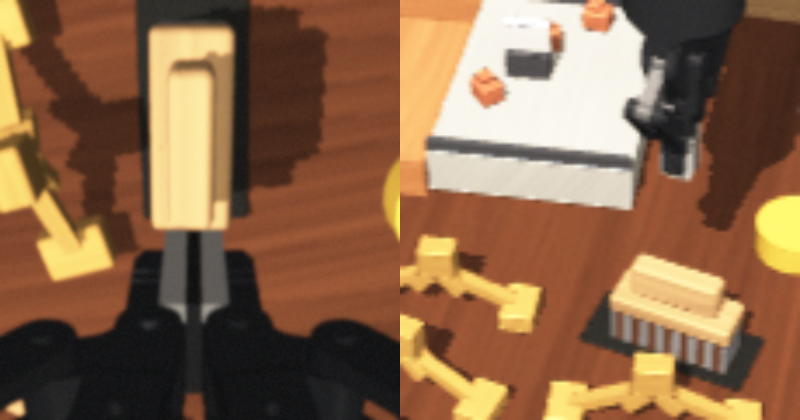

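The side view puts the closed fingertips about 16 mm above the reported TCP, at crop (678,178) against an expected (679,216). They are not 17 mm below it, so the fingers closed above the ridge. I'll go 3 cm lower and watch the force.

Emit:
jog_arm(
  series=[
    [0,0,0,0],
    [0,0,0,0],
    [0,0,0,0],
    [0,0,4,0],
    [0,0,3,0],
  ],
  claw=110,
)

```text
t: 8.2
ee_pos: [0.3991, 0.215, 0.0626]
orientation: [-3.126, 0.309, -0.0]
wrist_force: [0.2, 0.8, 0.2]
grip_width: 0.0484
gripper_force: 0.0
```

Emit:
jog_arm(
  series=[
    [0,0,1.5,0],
    [0,0,1,0],
    [0,0,0.5,0],
    [0,0,0,0],
    [0,0,0,0],
  ],
)

```text
t: 8.82
ee_pos: [0.3996, 0.2151, 0.0341]
orientation: [-3.126, 0.309, -0.001]
wrist_force: [0.4, -1.2, -0.4]
grip_width: 0.0483
gripper_force: 0.0
```

Emit:
jog_arm(
  series=[
    [0,0,0,0],
    [0,0,0,0],
    [0,0,0,0],
    [0,0,0,0],
    [0,0,0,0],
  ],
  claw=255,
  squeeze=70,
)

```text
t: 9.45
ee_pos: [0.3994, 0.2151, 0.0341]
orientation: [-3.126, 0.309, -0.001]
wrist_force: [-0.4, 0.9, 5.2]
grip_width: 0.0161
gripper_force: 68.9
```

Emit:
jog_arm(
  series=[
    [0,0,-2,0],
    [0,0,-4,0],
    [0,0,-4,0],
    [0,0,-2,0],
    [0,0,0,0],
  ],
)

```text
t: 10.07
ee_pos: [0.3997, 0.2151, 0.1545]
orientation: [-3.125, 0.309, -0.004]
wrist_force: [-0.4, 0.5, -2.0]
grip_width: 0.0157
gripper_force: 68.9
```

Emit:
jog_arm(
  series=[
    [0,0,0,-0.18],
    [0,0,0,-0.18],
    [0,0,0,-0.18],
    [0,0,0,-0.18],
    [0,0,0,-0.18],
  ],
)

```text
t: 10.7
ee_pos: [0.3986, 0.2148, 0.1521]
orientation: [-2.946, -1.09, 0.004]
wrist_force: [-0.8, -1.0, -1.8]
grip_width: 0.0161
gripper_force: 68.9
```

Emit:
jog_arm(
  series=[
    [0,0,0,-0.18],
    [0,0,0,-0.18],
    [0,0,0,-0.18],
    [0,0,0,-0.18],
    [0,0,0,-0.18],
  ],
)

```text
t: 11.32
ee_pos: [0.3986, 0.2148, 0.1521]
orientation: [-2.178, -2.262, 0.004]
wrist_force: [-0.6, 0.3, -0.9]
grip_width: 0.0159
gripper_force: 68.9
```

Emit:
jog_arm(
  series=[
    [0,0,0,-0.046],
    [-4.5,1.5,0,0],
    [-4.5,1.5,0,0],
    [-4.5,1.5,0,0],
    [-4.5,1.3,0,0],
  ],
)

```text
t: 11.95
ee_pos: [0.471, 0.0386, 0.1521]
orientation: [-2.132, -2.305, 0.002]
wrist_force: [0.2, 1.0, -0.9]
grip_width: 0.0158
gripper_force: 68.8
```

```bash
python3 - <<'E'
from h import *
s=st()
tip('top','scrap_1_mid',.2);tip('wrist','knife',.2);tip('wrist','catch',.2);tip('wrist','scrap_1_mid',.2)
im=r.grab_frame('wrist'); cv2.imwrite('pics/w4.png',im)
go(.4719,.0372,.072,1.649)
E
```

```text
t 11.95 tcp [0.471  0.0386 0.1521] rv [-2.132e+00 -2.305e+00  2.000e-03] w 0.0158 gf 68.8 wf [ 0.2  1.  -0.9]
top
   scrap_1_mid
   (0.51, [0.589, 0.031, 0.049])
wrist
   knife
wrist
   catch
wrist
   scrap_1_mid
spin -0.001 then x -0.34 y 0.13 z 8.06 cm
```

View pics/w4.png

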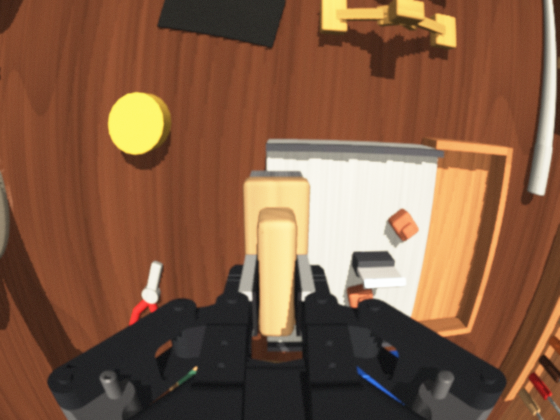

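The wrist view shows the brush held level and the scrap at (403,225) in the left lane, clear of the blade at (380,270). I'll descend and sweep.

Emit:
jog_arm(
  series=[
    [0,0,3,0],
    [0,0,3,0],
    [0,0,1.5,0],
    [0,0,0.5,0],
    [0,0,0,0],
  ],
)

```text
t: 12.82
ee_pos: [0.4709, 0.0407, 0.0737]
orientation: [-2.132, -2.307, 0.0]
wrist_force: [-0.3, 0.3, -1.5]
grip_width: 0.0162
gripper_force: 68.8
```

Emit:
jog_arm(
  series=[
    [0,1.3,0,0],
    [0,1.3,0,0],
    [0,1.3,0,0],
    [0,1.3,0,0],
    [0,1.3,0,0],
  ],
)

```text
t: 13.45
ee_pos: [0.5369, 0.0453, 0.0736]
orientation: [-2.133, -2.306, 0.0]
wrist_force: [0.4, -0.4, -2.0]
grip_width: 0.0163
gripper_force: 68.8
```

Emit:
jog_arm(
  series=[
    [0,1.3,0,0],
    [0,1.3,0,0],
    [0,1.3,0,0],
    [0,1.3,0,0],
    [0,1.3,0,0],
  ],
)

```text
t: 14.08
ee_pos: [0.6014, 0.0503, 0.0735]
orientation: [-2.133, -2.306, 0.0]
wrist_force: [-1.0, -0.5, -1.4]
grip_width: 0.0161
gripper_force: 68.8
```

Emit:
jog_arm(
  series=[
    [0,0.9,0,0],
    [0,0.9,0,0],
    [0,0,0,0],
    [0,0,0,0],
    [0,0,0,0],
  ],
)

```text
t: 14.7
ee_pos: [0.6184, 0.0516, 0.0737]
orientation: [-2.133, -2.306, 0.0]
wrist_force: [-0.5, -0.9, -0.9]
grip_width: 0.0161
gripper_force: 68.9
```

Emit:
jog_arm(
  series=[
    [0,-2,0,0],
    [0,-2,-4,0],
    [0,-2,-4,0],
    [0,0,0,0],
    [0,0,0,0],
  ],
)

```text
t: 15.32
ee_pos: [0.5586, 0.047, 0.1531]
orientation: [-2.133, -2.306, 0.001]
wrist_force: [0.3, 0.4, -1.1]
grip_width: 0.0158
gripper_force: 68.9
```

```bash
python3 - <<'E'
from h import *
s=st()
tip('top','scrap_1_mid',.2);tip('side','scrap_1_mid',.2)
go(.4807,-.0755,s['ee_pos'][2],1.649)
E
```

```text
t 15.32 tcp [0.5586 0.047  0.1531] rv [-2.133e+00 -2.306e+00  1.000e-03] w 0.0158 gf 68.9 wf [ 0.3  0.4 -1.1]
top
   scrap_1_mid
   (0.51, [0.589, 0.031, 0.049])
side
   scrap_1_mid
   (0.47, [0.587, 0.026, 0.051])
   (0.41, [0.571, 0.377, 0.034])
spin -0.000 then x -11.60 y -8.72 z -0.08 cm
```

Emit:
jog_arm(
  series=[
    [-3,-3,0,0],
    [-3,-3,0,0],
    [-3,-2.7,0,0],
    [-2.6,0,0,0],
    [0,0,0,0],
  ],
)

```text
t: 16.05
ee_pos: [0.4812, -0.0767, 0.1528]
orientation: [-2.135, -2.303, 0.001]
wrist_force: [-0.1, 0.2, -0.9]
grip_width: 0.0159
gripper_force: 69.0
```

```bash
python3 - <<'E'
from h import *
s=st(); r.grab_frame('side'); im=r.grab_frame('top')
tip('side','scrap_1_mid',.2);tip('top','scrap_1_mid',.2);tip('side','scrap_2_mid',.2)
go(.4807,-.0755,.072,1.649)
E
```

```text
t 16.05 tcp [ 0.4812 -0.0767  0.1528] rv [-2.135e+00 -2.303e+00  1.000e-03] w 0.0159 gf 69.0 wf [-0.1  0.2 -0.9]
side
   scrap_1_mid
   (0.56, [0.642, 0.02, 0.017])
top
   scrap_1_mid
   (0.37, [0.644, 0.028, 0.012])
side
   scrap_2_mid
   (0.49, [0.562, -0.048, 0.046])
spin 0.001 then x -0.08 y -0.05 z 8.13 cm
```

Scrap 1 is in the catch tray (z ≈ 0.014). Next is the right lane.

Emit:
jog_arm(
  series=[
    [0,0,3,0],
    [0,0,3,0],
    [0,0,1.5,0],
    [0,0,0.5,0],
    [0,0,0,0],
  ],
)

```text
t: 16.92
ee_pos: [0.4813, -0.0752, 0.0738]
orientation: [2.132, 2.307, 0.0]
wrist_force: [0.3, -0.1, -0.9]
grip_width: 0.016
gripper_force: 69.0
```

Emit:
jog_arm(
  series=[
    [0,1.3,0,0],
    [0,1.3,0,0],
    [0,1.3,0,0],
    [0,1.3,0,0],
    [0,1.3,0,0],
  ],
)

```text
t: 17.55
ee_pos: [0.5468, -0.0703, 0.0735]
orientation: [-2.133, -2.306, 0.0]
wrist_force: [-0.1, -1.2, -0.9]
grip_width: 0.0159
gripper_force: 69.0
```

Emit:
jog_arm(
  series=[
    [0,1.3,0,0],
    [0,1.3,0,0],
    [0,1.3,0,0],
    [0,1.3,0,0],
    [0,1.3,0,0],
  ],
)

```text
t: 18.18
ee_pos: [0.6115, -0.0653, 0.0736]
orientation: [-2.133, -2.306, 0.0]
wrist_force: [-0.1, -0.1, -1.5]
grip_width: 0.016
gripper_force: 69.0
```

Emit:
jog_arm(
  series=[
    [0,0.9,0,0],
    [0,0.9,0,0],
    [0,0,0,0],
    [0,0,0,0],
    [0,0,0,0],
  ],
)

```text
t: 18.8
ee_pos: [0.6285, -0.064, 0.0737]
orientation: [-2.133, -2.306, 0.0]
wrist_force: [0.6, -0.5, -1.2]
grip_width: 0.0161
gripper_force: 69.0
```

Emit:
jog_arm(
  series=[
    [0,-2,0,0],
    [0,-2,-4,0],
    [0,-3,-4,0],
    [0,-4,0,0],
    [0,-4,0,0],
  ],
)

```text
t: 19.42
ee_pos: [0.4778, -0.0757, 0.1542]
orientation: [2.132, 2.306, 0.001]
wrist_force: [0.3, -0.7, -1.0]
grip_width: 0.0159
gripper_force: 69.1
```

```bash
python3 - <<'E'
from h import *
s=st(); im=r.grab_frame('top'); b=r.grab_frame('side')
tip('side','scrap_1_mid',.2);tip('top','scrap_1_mid',.2);tip('top','knife',.2);tip('side','knife',.2)
cv2.imwrite('pics/sw.png',np.hstack([cv2.resize(im[125:245,230:345],(400,420)),cv2.resize(b[170:260,195:310],(400,420))]))
E
```

```text
t 19.43 tcp [ 0.4778 -0.0757  0.1542] rv [2.132e+00 2.306e+00 1.000e-03] w 0.0159 gf 69.1 wf [ 0.3 -0.7 -1. ]
side
   scrap_1_mid
   (0.48, [0.643, 0.022, 0.02])
top
   scrap_1_mid
   (0.5, [0.641, 0.029, 0.019])
top
   knife
   (0.67, [0.565, -0.011, 0.096])
side
   knife
   (0.98, [0.564, -0.014, 0.099])
   (0.3, [0.574, 0.377, 0.034])
```

View pics/sw.png

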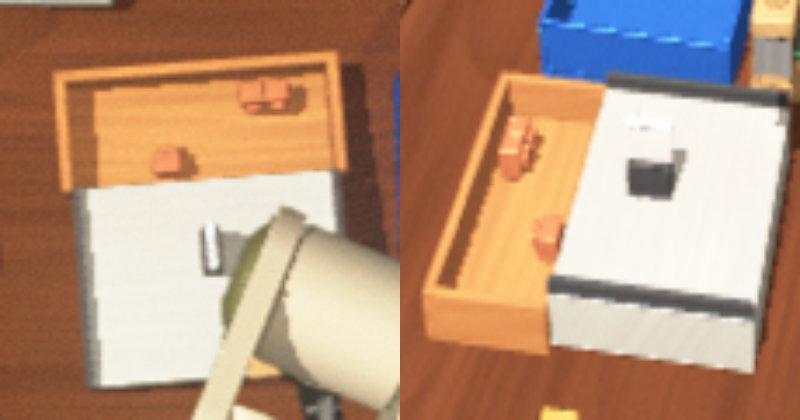

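All three scraps lie in the catch tray, at crop (168,160) and (265,95) in the top view, and the plate is clear. I'll return the brush to the mat.

Emit:
jog_arm(
  series=[
    [5,0,0,0],
    [5,0,0,0],
    [5,-2,0,0],
    [5,-2,0,0],
    [5,-1.6,0,0],
  ],
)

```text
t: 20.35
ee_pos: [0.4037, 0.171, 0.1536]
orientation: [2.133, 2.306, 0.001]
wrist_force: [1.3, 1.0, -0.7]
grip_width: 0.0159
gripper_force: 69.1
```

Emit:
jog_arm(
  series=[
    [4.6,0,0,0],
    [0,0,0,0.18],
    [0,0,0,0.18],
    [0,0,0,0.18],
    [0,0,0,0.18],
  ],
)

```text
t: 20.98
ee_pos: [0.4009, 0.2156, 0.1535]
orientation: [-2.813, -1.4, -0.0]
wrist_force: [0.7, 0.7, -1.2]
grip_width: 0.0162
gripper_force: 69.1
```

Emit:
jog_arm(
  series=[
    [0,0,0,0.18],
    [0,0,0,0.18],
    [0,0,0,0.18],
    [0,0,0,0.18],
    [0,0,0,0.18],
  ],
)

```text
t: 21.6
ee_pos: [0.401, 0.2156, 0.1535]
orientation: [-3.141, -0.037, -0.0]
wrist_force: [0.5, -0.2, -2.2]
grip_width: 0.0161
gripper_force: 69.1
```

Emit:
jog_arm(
  series=[
    [0,0,0,0.18],
    [0,0,0,0.046],
    [0,0,0,0],
    [0,0,0,0],
    [0,0,0,0],
  ],
)

```text
t: 22.22
ee_pos: [0.4004, 0.2152, 0.1536]
orientation: [-3.126, 0.308, 0.0]
wrist_force: [0.4, -0.6, -1.1]
grip_width: 0.0159
gripper_force: 69.1
```

```bash
python3 - <<'E'
from h import *
st(); r.grab_frame('wrist'); tip('wrist','mat_top',.2); tip('wrist','beam_a_mid',.1); tip('wrist','beam_a_notch',.1)
go(.3994,.2151,.0365,-.197)
E
```

```text
t 22.23 tcp [0.4004 0.2152 0.1536] rv [-3.126  0.308  0.   ] w 0.0159 gf 69.1 wf [ 0.4 -0.6 -1.1]
wrist
   mat_top
wrist
   beam_a_mid
   (0.85, [0.568, 0.22, 0.03])
   (0.36, [0.567, 0.296, 0.027])
wrist
   beam_a_notch
   (0.73, [0.575, 0.22, 0.03])
spin 0.000 then x -0.08 y 0.02 z 11.71 cm
```

Emit:
jog_arm(
  series=[
    [0,0,4,0],
    [0,0,4,0],
    [0,0,2.5,0],
    [0,0,1,0],
    [0,0,0.3,0],
  ],
)

```text
t: 23.05
ee_pos: [0.4005, 0.2152, 0.0357]
orientation: [-3.126, 0.309, -0.0]
wrist_force: [-0.4, -0.2, -0.8]
grip_width: 0.0162
gripper_force: 69.1
```

Emit:
jog_arm(
  series=[
    [0,0,0.1,0],
    [0,0,0,0],
    [0,0,0,0],
    [0,0,0,0],
    [0,0,0,0],
  ],
)

```text
t: 23.68
ee_pos: [0.4003, 0.2151, 0.0347]
orientation: [-3.126, 0.309, -0.0]
wrist_force: [-0.1, 0.1, -1.4]
grip_width: 0.0162
gripper_force: 69.1
```

Emit:
jog_arm(
  series=[
    [0,0,0,0],
    [0,0,0,0],
    [0,0,0,0],
    [0,0,0,0],
    [0,0,0,0],
  ],
  claw=110,
)

```text
t: 24.3
ee_pos: [0.4003, 0.2151, 0.0346]
orientation: [-3.126, 0.309, -0.0]
wrist_force: [0.3, 0.7, 0.7]
grip_width: 0.048
gripper_force: 0.0
```

Emit:
jog_arm(
  series=[
    [0,0,-3,0],
    [0,0,-4,0],
    [0,0,-4,0],
    [0,0,-4,0],
    [0,0,-2,0],
  ],
)

```text
t: 24.92
ee_pos: [0.4006, 0.2152, 0.2067]
orientation: [-3.125, 0.309, -0.004]
wrist_force: [-0.4, 0.4, -1.1]
grip_width: 0.0485
gripper_force: 0.0
```

```bash
cat >> h.py <<'E'
def beams(z=.045):
    im=r.grab_frame('top'); o=[b for b in rects('top',hsv(im,(17,110,110),(28,255,255)),z,60) if .11<b[2]<.16]
    return o
E
python3 - <<'E'
from h import *
st(); im=r.grab_frame('wrist'); tip('wrist','brush_mid',.2); tip('wrist','mat_top',.2)
for i in range(3):
  for n in 'beam_a_mid','beam_a_notch': tip('wrist',n,.1)
[rects('wrist',d['pixels'],.055) for d in r.outline_of('wrist','brush_mid')[:1]]
print('wrist beams');rects('wrist',hsv(im,(17,110,110),(28,255,255)),.04,60)
print('top');beams(.04)
E
```

```text
t 24.93 tcp [0.4006 0.2152 0.2067] rv [-3.125  0.309 -0.004] w 0.0485 gf 0.0 wf [-0.4  0.4 -1.1]
wrist
   brush_mid
   (0.96, [0.396, 0.218, 0.034])
wrist
   mat_top
wrist
   beam_a_mid
   (0.71, [0.566, 0.219, 0.032])
wrist
   beam_a_notch
   (0.68, [0.572, 0.22, 0.028])
wrist
   beam_a_mid
   (0.71, [0.566, 0.219, 0.032])
wrist
   beam_a_notch
   (0.68, [0.572, 0.22, 0.028])
wrist
   beam_a_mid
   (0.71, [0.566, 0.219, 0.032])
wrist
   beam_a_notch
   (0.68, [0.572, 0.22, 0.028])
   [277. 185.] xy (0.402, 0.215) size (0.084, 0.032) ang -11.2
wrist beams
   [245. 324.] xy (0.234, 0.29) size (0.056, 0.011) ang 47.3
   [146. 276.] xy (0.322, 0.397) size (0.101, 0.014) ang 47.0
   [382. 219.] xy (0.34, 0.108) size (0.066, 0.058) ang 36.7
   [141. 205.] xy (0.407, 0.371) size (0.129, 0.049) ang -1.4
   [209. 194.] xy (0.403, 0.287) size (0.129, 0.039) ang 5.6
   [556.  82.] xy (0.476, -0.174) size (0.085, 0.018) ang -10.3
   [107.  70.] xy (0.565, 0.373) size (0.129, 0.05) ang -6.1
   [245.  48.] xy (0.55, 0.216) size (0.11, 0.031) ang 3.4
   [173.  55.] xy (0.558, 0.293) size (0.125, 0.04) ang -12.2
top
   [185. 279.] xy (0.34, 0.282) size (0.033, 0.019) ang -89.3
   [135. 287.] xy (0.319, 0.414) size (0.09, 0.02) ang 50.9
   [251. 281.] xy (0.331, 0.099) size (0.058, 0.057) ang 89.9
   [411. 227.] xy (0.48, -0.353) size (0.172, 0.091) ang 41.3
   [511. 242.] xy (0.457, -0.625) size (0.227, 0.044) ang 0.2
   [208. 197.] xy (0.565, 0.216) size (0.138, 0.034) ang 3.5
   [181. 197.] xy (0.565, 0.292) size (0.138, 0.036) ang -11.9
   [152. 196.] xy (0.57, 0.375) size (0.138, 0.037) ang -6.2
   [180.  98.] xy (0.874, 0.341) size (0.21, 0.145) ang -88.3
   [131.  57.] xy (0.972, 0.44) size (0.029, 0.024) ang 90.0
   [145.  36.] xy (1.035, 0.406) size (0.084, 0.016) ang 4.0
   [377.  28.] xy (1.069, -0.266) size (0.154, 0.027) ang 9.4
   [130.  26.] xy (1.068, 0.448) size (0.153, 0.031) ang 5.5
```

The brush stands on its mat. I'll start on the beams, with the nearest in the far row first.

```bash
python3 - <<'E'
from h import *
c=go(.5665,.2175,.032,.061)
c=go(.563,-.0122,.15,1.649,(.5665,.2175,.15,.061))
E
```

```text
spin -0.258 then x 16.62 y 0.77 z 17.22 cm
spin -1.588 then x -22.87 y -2.14 z 0.00 cm
```

Emit:
jog_arm(
  series=[
    [0,0,0,-0.129],
    [0,0,0,-0.129],
    [5,0.8,0,0],
    [5,0,0,0],
    [4,0,2,0],
  ],
)

```text
t: 26.1
ee_pos: [0.5429, 0.2156, 0.1851]
orientation: [-3.14, -0.095, -0.005]
wrist_force: [0.7, -0.4, 0.1]
grip_width: 0.0489
gripper_force: 0.0
```

Emit:
jog_arm(
  series=[
    [2.6,0,3,0],
    [0,0,3,0],
    [0,0,0,0],
    [0,0,0,0],
    [0,0,0,0],
  ],
)

```text
t: 26.72
ee_pos: [0.5669, 0.2174, 0.1262]
orientation: [-3.14, -0.096, -0.004]
wrist_force: [0.7, -0.3, 0.3]
grip_width: 0.0489
gripper_force: 0.0
```

```bash
python3 - <<'E'
from h import *
s=st(); im=r.grab_frame('wrist')
tip('wrist','beam_a_mid',.1);tip('wrist','beam_a_notch',.1)
m=hsv(im,(15,100,90),(29,255,255))
rects('wrist',m,.012,100); print('block'); rects('wrist',m,.06,100)
cv2.imwrite('pics/w5.png',im)
go(.5665,.2175,.032,.061)
E
```

```text
t 26.73 tcp [0.5669 0.2174 0.1262] rv [-3.14  -0.096 -0.004] w 0.0489 gf 0.0 wf [ 0.7 -0.3  0.3]
wrist
   beam_a_mid
   (0.79, [0.566, 0.22, 0.033])
wrist
   beam_a_notch
   (0.76, [0.571, 0.219, 0.031])
   [147. 395.] xy (0.279, 0.378) size (0.039, 0.029) ang -36.9
   [273. 344.] xy (0.399, 0.21) size (0.056, 0.039) ang -11.9
   [545. 333.] xy (0.371, -0.207) size (0.152, 0.071) ang 35.5
   [124. 287.] xy (0.453, 0.376) size (0.052, 0.039) ang -4.1
   [275. 192.] xy (0.568, 0.219) size (0.141, 0.035) ang 3.8
   [189. 187.] xy (0.568, 0.299) size (0.142, 0.041) ang -11.9
   [105. 182.] xy (0.573, 0.389) size (0.142, 0.061) ang -5.3
   [493. 117.] xy (0.668, -0.009) size (0.188, 0.083) ang -85.6
   [457.  79.] xy (0.674, 0.004) size (0.196, 0.105) ang -85.9
block
   [147. 395.] xy (0.341, 0.351) size (0.033, 0.024) ang -36.9
   [273. 344.] xy (0.441, 0.212) size (0.046, 0.032) ang -11.9
   [545. 333.] xy (0.418, -0.133) size (0.126, 0.059) ang 35.5
   [124. 287.] xy (0.485, 0.349) size (0.043, 0.032) ang -4.1
   [275. 192.] xy (0.58, 0.219) size (0.117, 0.029) ang 3.8
   [189. 187.] xy (0.58, 0.285) size (0.118, 0.034) ang -11.9
   [105. 182.] xy (0.585, 0.361) size (0.118, 0.051) ang -5.3
   [493. 117.] xy (0.664, 0.03) size (0.156, 0.069) ang -85.6
   [457.  79.] xy (0.668, 0.042) size (0.163, 0.087) ang -85.9
spin -0.000 then x -0.01 y -0.02 z 9.36 cm
```

View pics/w5.png

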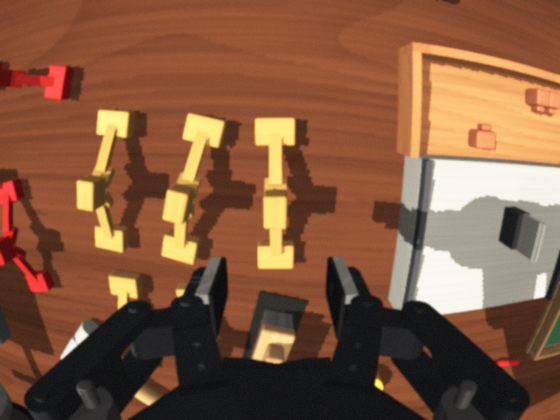

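The hover view shows the beam at (275,192). Its size projects to 141×35 mm, as described, centred at (0.568, 0.219).

Emit:
jog_arm(
  series=[
    [0.1,-0.1,3.5,0],
    [0,0,3.5,0],
    [0,0,1.7,0],
    [0,0,0.7,0],
    [0,0,0,0],
  ],
)

```text
t: 27.5
ee_pos: [0.5676, 0.2183, 0.031]
orientation: [-3.14, -0.095, -0.001]
wrist_force: [0.3, -0.0, 0.1]
grip_width: 0.0485
gripper_force: 0.0
```

Emit:
jog_arm(
  series=[
    [0,0,0,0],
    [0,0,0,0],
    [0,0,0,0],
    [0,0,0,0],
    [0,0,0,0],
  ],
  claw=255,
)

```text
t: 28.12
ee_pos: [0.5678, 0.2185, 0.0317]
orientation: [-3.14, -0.096, -0.003]
wrist_force: [-0.4, 0.9, 7.0]
grip_width: 0.0151
gripper_force: 68.8
```

Emit:
jog_arm(
  series=[
    [0,0,-2,0],
    [0,0,-4,0],
    [0,0,-4,0],
    [0,0,-4,0],
    [0,0,-1,0],
  ],
)

```text
t: 28.75
ee_pos: [0.568, 0.2184, 0.1827]
orientation: [-3.14, -0.096, -0.006]
wrist_force: [-0.0, 0.3, -2.5]
grip_width: 0.0154
gripper_force: 69.0
```

Emit:
jog_arm(
  series=[
    [0,0,0,-0.177],
    [0,0,0,-0.177],
    [0,0,0,-0.177],
    [0,0,0,-0.177],
    [0,0,0,-0.177],
  ],
)

```text
t: 29.38
ee_pos: [0.5667, 0.2181, 0.1785]
orientation: [-2.792, -1.439, 0.005]
wrist_force: [-0.7, 0.2, -2.9]
grip_width: 0.0154
gripper_force: 68.9
```

Emit:
jog_arm(
  series=[
    [0,0,0,-0.177],
    [0,0,0,-0.177],
    [0,0,0,-0.177],
    [0,0,0,-0.172],
    [0,0,0,0],
  ],
)

```text
t: 30.0
ee_pos: [0.5668, 0.2181, 0.1789]
orientation: [-2.134, -2.303, 0.004]
wrist_force: [-0.8, 0.1, -2.6]
grip_width: 0.0155
gripper_force: 68.9
```

Emit:
jog_arm(
  series=[
    [-4.6,-1,0,0],
    [-4.6,-1,0,0],
    [-4.6,0,0,0],
    [-4.6,0,0,0],
    [-4.5,0,0,0],
  ],
)

```text
t: 30.62
ee_pos: [0.5649, -0.0131, 0.1798]
orientation: [-2.137, -2.301, 0.001]
wrist_force: [0.4, 0.1, -2.0]
grip_width: 0.015
gripper_force: 69.0
```

```bash
python3 - <<'E'
from h import *
s=st(); im=r.grab_frame('wrist');r.grab_frame('top');r.grab_frame('side')
tip('wrist','knife',.2);tip('side','knife',.1);tip('side','beam_a_notch',.2);tip('top','beam_a_mid',.2);tip('wrist','beam_a_notch',.2);tip('wrist','beam_a_mid',.2)
go(.563,-.0122,.093,1.649)
E
```

```text
t 30.62 tcp [ 0.5649 -0.0131  0.1798] rv [-2.137e+00 -2.301e+00  1.000e-03] w 0.015 gf 69.0 wf [ 0.4  0.1 -2. ]
wrist
   knife
   (0.71, [0.565, -0.011, 0.09])
side
   knife
   (0.73, [0.567, -0.014, 0.094])
   (0.7, [0.406, 0.375, 0.032])
side
   beam_a_notch
   (0.79, [0.564, -0.014, 0.18])
   (0.73, [0.433, -0.288, 0.012])
   (0.56, [0.396, 0.217, 0.037])
top
   beam_a_mid
   (0.6, [0.565, -0.025, 0.179])
wrist
   beam_a_notch
   (0.93, [0.568, -0.012, 0.18])
wrist
   beam_a_mid
   (0.72, [0.628, -0.269, 0.006])
   (0.71, [0.562, -0.014, 0.179])
   (0.28, [0.643, 0.023, 0.015])
spin 0.000 then x -0.14 y -0.23 z 8.75 cm
```

Emit:
jog_arm(
  series=[
    [0,0,3,0],
    [0,0,3,0],
    [0,0,1.6,0],
    [0,0,0.6,0],
    [0,0,0.2,0],
  ],
)

```text
t: 31.7
ee_pos: [0.5655, -0.0113, 0.0969]
orientation: [2.132, 2.306, 0.0]
wrist_force: [-0.4, -0.3, -2.0]
grip_width: 0.0152
gripper_force: 69.0
```

Emit:
jog_arm(
  series=[
    [0,0,0.1,0],
    [0,0,0,0],
    [0,0,0,0],
    [0,0,0,0],
    [0,0,0,0],
  ],
)

```text
t: 32.33
ee_pos: [0.5653, -0.0116, 0.0957]
orientation: [2.133, 2.306, 0.0]
wrist_force: [0.0, 0.7, -3.0]
grip_width: 0.0155
gripper_force: 69.0
```

Emit:
jog_arm(
  series=[
    [0,0,0.1,0],
    [0,0,0,0],
    [0,0,0.1,0],
    [0,0,0,0],
    [0,0,0,0],
  ],
)

```text
t: 32.95
ee_pos: [0.5653, -0.0116, 0.0936]
orientation: [-2.133, -2.306, -0.0]
wrist_force: [-0.8, -0.5, -2.2]
grip_width: 0.0152
gripper_force: 69.0
```

Emit:
jog_arm(
  series=[
    [0,0,0.1,0],
    [0,0,0,0],
    [0,0,0,0],
    [0,0,0,0],
    [0,0,0,0],
  ],
)

```text
t: 33.58
ee_pos: [0.5655, -0.0118, 0.0928]
orientation: [2.133, 2.306, 0.0]
wrist_force: [1.2, -2.2, 0.4]
grip_width: 0.015
gripper_force: 69.4
```

Contact is felt at TCP 0.0928. Releasing and looking.

Emit:
jog_arm(
  series=[
    [0,0,0,0],
    [0,0,0,0],
    [0,0,0,0],
    [0,0,0,0],
    [0,0,0,0],
  ],
  claw=110,
)

```text
t: 34.2
ee_pos: [0.5653, -0.0115, 0.0926]
orientation: [-2.133, -2.306, 0.0]
wrist_force: [0.8, -0.5, 0.0]
grip_width: 0.049
gripper_force: 0.0
```

Emit:
jog_arm(
  series=[
    [0,0,-2,0],
    [0,0,-4,0],
    [0,0,-3,0],
    [0,0,0,0],
    [0,0,0,0],
  ],
)

```text
t: 34.83
ee_pos: [0.5649, -0.0115, 0.1818]
orientation: [-2.132, -2.305, 0.001]
wrist_force: [0.6, 0.3, -0.2]
grip_width: 0.0484
gripper_force: 0.0
```

```bash
cat >> h.py <<'E'
def proj(cam,P):
    m=r.camera_model(cam);T=np.array(m['T']);f=210/np.tan(np.radians(m['fovy'])/2); q=np.linalg.inv(T)@[*P,1]
    d=np.array([q[0],-q[1]])/-q[2]
    if cam=='wrist': rr=np.hypot(*d); d=d*np.arctan(rr)/rr
    return np.array([m['cx'],m['cy']])+f*d
def tilt(K=(.565,-.012),yaw=.078):
    """compare side-view brass mask near knife with rendered silhouettes of a beam at tilt -18,0,18 deg"""
    im=r.grab_frame('side'); m=hsv(im,(13,90,70),(30,255,255)); 
    for a in(-18,0,18):
        a=np.radians(a); ov=np.zeros(m.shape,np.uint8)
        for x0,x1,z0,z1,hy in((-70,-46,0,16,17),(46,70,0,16,17),(-13,13,36,60,9)):
            pts=[]
            for x in(x0,x1):
                for z in(z0,z1):
                    for y in(-hy,hy):
                        X,Z=x/1e3,(z-33)/1e3; u,w=X*np.cos(a)-Z*np.sin(a),X*np.sin(a)+Z*np.cos(a); v=-y/1e3
                        pts.append(proj('side',(K[0]+v*np.cos(yaw)-u*np.sin(yaw),K[1]+v*np.sin(yaw)+u*np.cos(yaw),.094+w)))
            cv2.fillConvexPoly(ov,cv2.convexHull(np.array(pts,np.float32)).astype(np.int32),1)
        print('tilt %d: fill %.2f'%(round(np.degrees(a)),(m&(ov>0)).sum()/ov.sum()))
    return im
E
python3 - <<'E'
from h import *
st(); b=tilt(); im=r.grab_frame('wrist')
cv2.imwrite('pics/t1.png',np.hstack([cv2.resize(im,(400,300)),cv2.resize(b[160:250,220:340],(400,300))]))
tip('wrist','beam_a_notch',.2);tip('wrist','beam_a_mid',.2)
E
```

```text
t 34.83 tcp [ 0.5649 -0.0115  0.1818] rv [-2.132e+00 -2.305e+00  1.000e-03] w 0.0484 gf 0.0 wf [ 0.6  0.3 -0.2]
tilt -18: fill 0.78
tilt 0: fill 0.65
tilt 18: fill 0.51
wrist
   beam_a_notch
   (0.91, [0.569, -0.012, 0.088])
wrist
   beam_a_mid
   (0.58, [0.564, -0.012, 0.094])
```

View pics/t1.png

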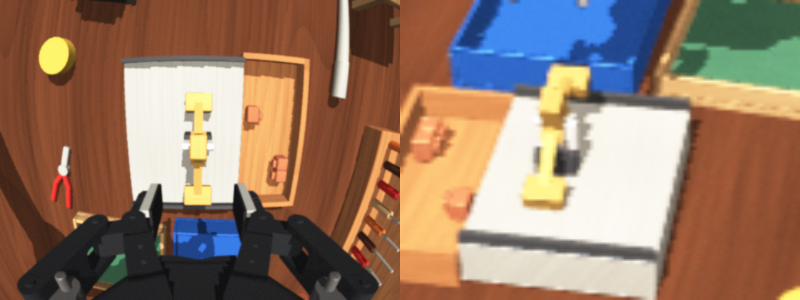

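```bash
cat >> h.py <<'E'
def feet(cam,K=(.565,-.012),yaw=.078):
    for a in(-18,0,18):
        a=np.radians(a); o=[]
        for x in(-.058,.058):
            Z=.016-.033; u,w=x*np.cos(a)-Z*np.sin(a),x*np.sin(a)+Z*np.cos(a)
            o.append(proj(cam,(K[0]-u*np.sin(yaw),K[1]+u*np.cos(yaw),.094+w)).round(1))
        print(cam,round(np.degrees(a)),'foot tops -y,+y:',*o)
E
python3 - <<'E'
from h import *
feet('side');feet('wrist')
for c in('side','wrist'):
  im=r.grab_frame(c); H=cv2.cvtColor(im,cv2.COLOR_BGR2HSV)
  m=hsv(im,(13,90,70),(30,255,255))
  for ct in cv2.findContours(m.astype(np.uint8),0,1)[0]:
    if cv2.contourArea(ct)>60: print(c,'bbox',cv2.boundingRect(ct),'top',ct[ct[:,0,1].argmin()][0],'bot',ct[ct[:,0,1].argmax()][0])
E
```

```text
side -18 foot tops -y,+y: [270.7 182.1] [263.7 215.3]
side 0 foot tops -y,+y: [270.8 188. ] [262.9 212.1]
side 18 foot tops -y,+y: [270.4 194.5] [262.5 207. ]
wrist -18 foot tops -y,+y: [276.5 274. ] [276.6 141.8]
wrist 0 foot tops -y,+y: [276.5 262. ] [276.6 134. ]
wrist 18 foot tops -y,+y: [276.5 246.6] [276.6 132.6]
side bbox (259, 319, 67, 35) top [287 319] bot [321 353]
side bbox (310, 313, 85, 63) top [386 313] bot [317 375]
side bbox (186, 305, 64, 36) top [211 305] bot [242 340]
side bbox (271, 290, 63, 30) top [297 290] bot [325 319]
side bbox (203, 279, 59, 35) top [226 279] bot [251 313]
side bbox (436, 270, 51, 40) top [454 270] bot [452 309]
side bbox (289, 262, 40, 27) top [298 262] bot [321 288]
side bbox (331, 245, 26, 24) top [342 245] bot [342 268]
side bbox (440, 244, 46, 19) top [484 244] bot [448 262]
side bbox (0, 238, 150, 134) top [143 238] bot [  0 371]
side bbox (103, 237, 39, 52) top [136 237] bot [103 288]
side bbox (202, 186, 52, 60) top [224 186] bot [235 245]
side bbox (257, 179, 20, 44) top [268 179] bot [261 222]
side bbox (467, 174, 60, 33) top [481 
[... 743 characters left out ...]
 [151 309]
wrist bbox (101, 296, 32, 26) top [108 296] bot [105 321]
wrist bbox (518, 266, 35, 42) top [531 266] bot [542 307]
wrist bbox (536, 238, 13, 18) top [539 238] bot [541 255]
wrist bbox (543, 210, 14, 19) top [548 210] bot [550 228]
wrist bbox (480, 182, 80, 170) top [535 182] bot [485 351]
wrist bbox (256, 130, 41, 158) top [261 130] bot [259 287]
wrist bbox (333, 104, 79, 172) top [346 104] bot [373 275]
wrist bbox (340, 73, 93, 216) top [343  73] bot [369 288]
wrist bbox (53, 51, 54, 55) top [73 51] bot [ 72 105]
wrist bbox (545, 23, 15, 16) top [559  23] bot [552  38]
wrist bbox (538, 0, 22, 11) top [538   0] bot [554  10]
wrist bbox (491, 0, 35, 15) top [493   0] bot [501  14]
```

The wrist and side geometry both fit the −18° case: foot rows 130–288 in the wrist view, and foot tops at (271,182) and (264,215) in the side view. This beam tips to +y, so it is faulty and goes in the tub.

Emit:
jog_arm(
  series=[
    [0.5,0,3.5,0],
    [0,0,3.5,0],
    [0,0,1.3,0],
    [0,0,0.3,0],
    [0,0,0,0],
  ],
)

```text
t: 35.75
ee_pos: [0.5655, -0.0068, 0.0976]
orientation: [2.132, 2.305, 0.001]
wrist_force: [1.1, -0.2, -0.1]
grip_width: 0.0488
gripper_force: 0.0
```

Emit:
jog_arm(
  series=[
    [0,0,0,0],
    [0,0,0,0],
    [0,0,0,0],
    [0,0,0,0],
    [0,0,0,0],
  ],
  claw=255,
)

```text
t: 36.38
ee_pos: [0.5654, -0.0067, 0.0976]
orientation: [2.132, 2.305, 0.001]
wrist_force: [-0.9, 0.5, 5.4]
grip_width: 0.0111
gripper_force: 68.5
```

Emit:
jog_arm(
  series=[
    [0,0,-2,0],
    [0,0,-4,0],
    [0,0,-4,0],
    [0,0,0,0],
    [0,0,0,0],
  ],
)

```text
t: 37.0
ee_pos: [0.5642, -0.0065, 0.1953]
orientation: [-2.132, -2.305, 0.002]
wrist_force: [-1.3, 0.5, -2.8]
grip_width: 0.0096
gripper_force: 70.4
```

```bash
python3 - <<'E'
from h import *
st(); go(.655,-.274,.058,1.649)
r.grab_frame('side'); tip('side','reject_floor'); tip('side','good_floor')
E
```

```text
t 37.0 tcp [ 0.5642 -0.0065  0.1953] rv [-2.132e+00 -2.305e+00  2.000e-03] w 0.0096 gf 70.4 wf [-1.3  0.5 -2.8]
spin -0.000 then x -27.38 y 6.96 z 13.73 cm
side
   reject_floor
   (0.95, [0.628, -0.269, 0.005])
side
   good_floor
   (0.75, [0.434, -0.29, 0.012])
```

Emit:
jog_arm(
  series=[
    [-4,1,0,0],
    [-4,1,0,0],
    [-4,1,0,0],
    [-4,1,0,0],
    [-4,1,0,0],
  ],
  squeeze=80,
)

```text
t: 37.78
ee_pos: [0.6304, -0.2033, 0.1954]
orientation: [-2.132, -2.305, 0.001]
wrist_force: [0.2, 0.8, -1.8]
grip_width: 0.0087
gripper_force: 80.1
```

Emit:
jog_arm(
  series=[
    [-4,1,0,0],
    [-3.4,1,0,0],
    [0,0,0,0],
    [0,0,0,0],
    [0,0,0,0],
  ],
)

```text
t: 38.4
ee_pos: [0.656, -0.2732, 0.1966]
orientation: [-2.132, -2.307, -0.0]
wrist_force: [0.7, 0.2, -2.6]
grip_width: 0.0072
gripper_force: 85.9
```

```bash
python3 - <<'E'
from h import *
st(); r.grab_frame('side');r.grab_frame('wrist'); tip('side','beam_a_mid');tip('wrist','beam_a_mid');tip('wrist','beam_a_notch')
E
```

```text
t 38.4 tcp [ 0.656  -0.2732  0.1966] rv [-2.132 -2.307 -0.   ] w 0.0072 gf 85.9 wf [ 0.7  0.2 -2.6]
side
   beam_a_mid
   (0.58, [0.657, -0.283, 0.188])
wrist
   beam_a_mid
   (0.68, [0.653, -0.283, 0.193])
wrist
   beam_a_notch
   (0.92, [0.659, -0.277, 0.186])
```

Emit:
jog_arm(
  series=[
    [0,0,4,0],
    [0,0,4,0],
    [0,0,3,0],
    [0,0,1.5,0],
    [0,0,0.8,0],
  ],
)

```text
t: 39.28
ee_pos: [0.6575, -0.2773, 0.0666]
orientation: [2.128, 2.299, -0.002]
wrist_force: [-2.2, -12.1, 18.6]
grip_width: 0.0075
gripper_force: 95.5
```

Emit:
jog_arm(
  series=[
    [0,0,0.5,0],
    [0,0,0,0],
    [0,0,0,0],
    [0,0,0,0],
    [0,0,0,0],
  ],
)

```text
t: 39.9
ee_pos: [0.6585, -0.2795, 0.0652]
orientation: [2.124, 2.293, -0.003]
wrist_force: [-1.4, -10.9, 16.1]
grip_width: 0.0073
gripper_force: 103.8
```

Emit:
jog_arm(
  series=[
    [0,0,0,0],
    [0,0,0,0],
    [0,0,0,0],
    [0,0,0,0],
    [0,0,0,0],
  ],
  claw=110,
  squeeze=60,
)

```text
t: 40.52
ee_pos: [0.6561, -0.2742, 0.0585]
orientation: [-2.133, -2.306, 0.0]
wrist_force: [0.6, -0.0, 0.5]
grip_width: 0.0484
gripper_force: 0.0
```

Emit:
jog_arm(
  series=[
    [0,0,-3,0],
    [0,0,-4,0],
    [0,0,-4,0],
    [0,0,-3,0],
    [0,0,0,0],
  ],
)

```text
t: 41.15
ee_pos: [0.6568, -0.2747, 0.2013]
orientation: [2.13, 2.303, 0.001]
wrist_force: [0.3, 0.5, -0.3]
grip_width: 0.0482
gripper_force: 0.0
```

```bash
python3 - <<'E'
from h import *
st(); im=r.grab_frame('wrist'); r.grab_frame('side'); tip('wrist','beam_a_mid'); tip('side','beam_a_mid'); tip('wrist','good_floor');tip('wrist','reject_floor')
beams(.012)
m=hsv(im,(15,100,90),(29,255,255));print('wrist');rects('wrist',m,.02,100)
E
```

```text
t 41.15 tcp [ 0.6568 -0.2747  0.2013] rv [2.130e+00 2.303e+00 1.000e-03] w 0.0482 gf 0.0 wf [ 0.3  0.5 -0.3]
wrist
   beam_a_mid
   (0.67, [0.655, -0.292, 0.056])
   (0.66, [0.632, -0.268, 0.005])
side
   beam_a_mid
wrist
   good_floor
   (0.56, [0.428, -0.291, 0.006])
wrist
   reject_floor
   (0.87, [0.63, -0.27, 0.006])
   [155. 304.] xy (0.271, 0.367) size (0.231, 0.017) ang 51.5
   [207. 257.] xy (0.399, 0.221) size (0.086, 0.032) ang -11.0
   [182. 258.] xy (0.398, 0.292) size (0.141, 0.035) ang 5.1
   [151. 256.] xy (0.402, 0.38) size (0.138, 0.037) ang -1.6
   [514. 236.] xy (0.454, -0.648) size (0.223, 0.024) ang 0.3
   [181. 197.] xy (0.569, 0.298) size (0.14, 0.036) ang -11.9
   [152. 196.] xy (0.573, 0.381) size (0.14, 0.038) ang -6.2
   [171. 103.] xy (0.85, 0.347) size (0.212, 0.042) ang -89.5
wrist
   [149. 393.] xy (0.462, -0.66) size (0.22, 0.042) ang 56.4
   [274. 234.] xy (0.662, -0.332) size (0.063, 0.031) ang 87.8
   [502. 193.] xy (0.945, -0.26) size (0.066, 0.021) ang -7.3
   [500. 175.] xy (0.939, -0.236) size (0.032, 0.024) ang -7.1
   [507. 142.] xy (0.94, -0.192) size (0.031, 0.024) ang -1.0
   [511. 108.] xy (0.94, -0.149) size (0.035, 0.023) ang 10.1
   [ 97. 165.] xy (0.431, -0.288) size (0.203, 0.187) ang 89.2
   [514.  76.] xy (0.941, -0.105) size (0.037, 0.022) ang 14.3
   [518.  53.] xy (0.943, -0.07) size (0.07, 0.042) ang 17.2
   [516.  13.] xy (0.942, -0.018) size (0.046, 0.018) ang 31.3
   [483.  99.] xy (0.897, -0.142) size (0.259, 0.024) ang 90.0
   [319.  20.] xy (0.679, -0.092) size (0.101, 0.049) ang 4.0
```

```bash
python3 - <<'E'
from h import *
w=r.grab_frame('wrist'); s=r.grab_frame('side'); t=r.grab_frame('top')
cv2.imwrite('pics/tub.png',np.hstack([cv2.resize(w[80:300,170:390],(400,400)),cv2.resize(s[140:195,225:310],(400,259))[:, :].repeat(1,0) if 0 else cv2.resize(s[130:210,225:305],(400,400))]))
E
```

```text
(no output)
```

View pics/tub.png

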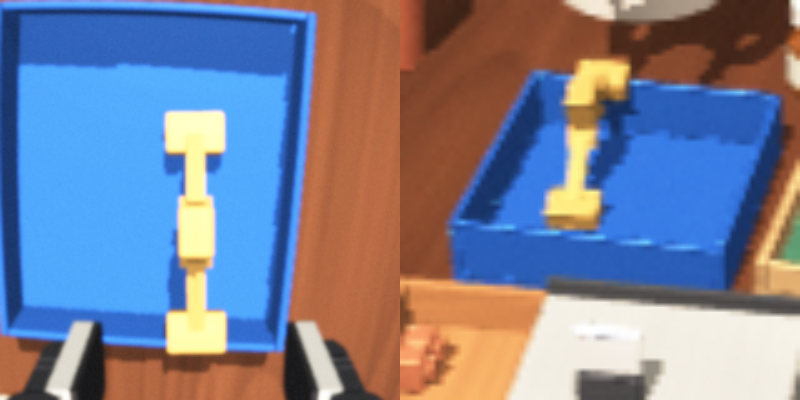

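The wrist crop shows the beam's −y foot on the tub rim at (197,330), so it is leaning. I'll regrip and shift it.

```bash
python3 - <<'E'
from h import *
print(ray('wrist',[[278,207.6]],.082))
st(); go(.656,-.286,.057,1.649)
E
```

```text
[[ 0.65818909 -0.28361446]]
t 41.65 tcp [ 0.656  -0.2743  0.1982] rv [-2.133 -2.306  0.   ] w 0.0486 gf 0.0 wf [0.5 0.7 0.1]
spin -0.000 then x -1.17 y -0.09 z 14.12 cm
```

Emit:
jog_arm(
  series=[
    [-1.1,0.1,4,0],
    [0,0,4,0],
    [0,0,3.5,0],
    [0,0,1.5,0],
    [0,0,1,0],
  ],
)

```text
t: 42.28
ee_pos: [0.6582, -0.2854, 0.0587]
orientation: [2.133, 2.306, 0.0]
wrist_force: [-0.2, -0.3, -0.4]
grip_width: 0.0482
gripper_force: 0.0
```

Emit:
jog_arm(
  series=[
    [0,0,0,0],
    [0,0,0,0],
    [0,0,0,0],
    [0,0,0,0],
    [0,0,0,0],
  ],
  claw=255,
)

```text
t: 42.9
ee_pos: [0.6584, -0.2855, 0.0601]
orientation: [2.131, 2.305, 0.001]
wrist_force: [-0.2, 0.8, 6.8]
grip_width: 0.0135
gripper_force: 59.3
```

Emit:
jog_arm(
  series=[
    [0,0,-2,0],
    [0,0,-2,0],
    [1.4,0,0,0],
    [1.5,0,0,0],
    [0,0,0,0],
  ],
)

```text
t: 43.52
ee_pos: [0.6553, -0.2541, 0.0976]
orientation: [-2.129, -2.307, 0.0]
wrist_force: [0.3, 0.3, -2.0]
grip_width: 0.0129
gripper_force: 61.1
```

Emit:
jog_arm(
  series=[
    [0,0,2,0],
    [0,0,1,0],
    [0,0,0.5,0],
    [0,0,0.3,0],
    [0,0,0,0],
  ],
)

```text
t: 44.15
ee_pos: [0.6558, -0.2566, 0.061]
orientation: [2.133, 2.306, 0.0]
wrist_force: [-0.2, -1.1, -2.2]
grip_width: 0.013
gripper_force: 61.5
```

Emit:
jog_arm(
  series=[
    [0,0,0.3,0],
    [0,0,0,0],
    [0,0,0,0],
    [0,0,0,0],
    [0,0,0,0],
  ],
)

```text
t: 44.78
ee_pos: [0.6564, -0.258, 0.0595]
orientation: [2.13, 2.302, -0.001]
wrist_force: [-1.1, -5.1, 4.5]
grip_width: 0.0132
gripper_force: 64.5
```

Emit:
jog_arm(
  series=[
    [0,0,0,0],
    [0,0,0,0],
    [0,0,0,0],
    [0,0,0,0],
    [0,0,0,0],
  ],
  claw=110,
)

```text
t: 45.4
ee_pos: [0.6556, -0.2562, 0.0575]
orientation: [-2.133, -2.306, -0.0]
wrist_force: [0.4, -1.0, -0.4]
grip_width: 0.0489
gripper_force: 0.0
```

Emit:
jog_arm(
  series=[
    [0,0,-3,0],
    [0,0,-4,0],
    [0,0,-4,0],
    [0,0,-3,0],
    [0,0,0,0],
  ],
)

```text
t: 46.02
ee_pos: [0.6563, -0.2567, 0.2003]
orientation: [2.13, 2.303, 0.002]
wrist_force: [0.9, 0.3, -0.3]
grip_width: 0.0484
gripper_force: 0.0
```

```bash
python3 - <<'E'
from h import *
st(); w=r.grab_frame('wrist'); tip('wrist','beam_a_mid'); tip('wrist','beam_a_notch')
d=hsv(w,(12,70,60),(30,255,255)); rects('wrist',d[:, 170:390] if 0 else d,.02,200)
go(.568,.296,.126,-.21)
E
```

```text
t 46.02 tcp [ 0.6563 -0.2567  0.2003] rv [2.130e+00 2.303e+00 2.000e-03] w 0.0484 gf 0.0 wf [ 0.9  0.3 -0.3]
wrist
   beam_a_mid
   (0.82, [0.656, -0.276, 0.037])
wrist
   beam_a_notch
   (0.75, [0.66, -0.274, 0.034])
   [148. 395.] xy (0.451, -0.641) size (0.209, 0.044) ang 50.2
   [275. 222.] xy (0.657, -0.297) size (0.087, 0.032) ang -86.5
   [537. 285.] xy (1.194, -0.57) size (0.859, 0.219) ang -54.9
   [274. 148.] xy (0.65, -0.22) size (0.032, 0.032) ang -85.4
   [552. 132.] xy (1.026, -0.144) size (0.05, 0.04) ang -85.6
   [101. 189.] xy (0.43, -0.287) size (0.206, 0.191) ang 89.3
   [554.  92.] xy (1.018, -0.089) size (0.05, 0.028) ang -83.2
   [555.  54.] xy (1.018, -0.034) size (0.053, 0.021) ang -88.8
   [555.  19.] xy (1.019, 0.022) size (0.059, 0.021) ang 86.4
   [494. 136.] xy (0.918, -0.22) size (0.504, 0.129) ang -89.9
   [315.  27.] xy (0.678, -0.086) size (0.104, 0.071) ang 4.7
spin 1.859 then x -20.03 y -52.17 z 7.00 cm
```

The beam now lies flat in the tub (mid z 0.037). Next is beam B at (0.568, 0.296).

Emit:
jog_arm(
  series=[
    [4.6,-0.9,0,0],
    [4.7,-0.9,0,0],
    [4.7,-0.9,0,0],
    [4.7,-0.9,0,0],
    [4.7,-0.9,0,0],
  ],
)

```text
t: 46.8
ee_pos: [0.5914, -0.025, 0.1962]
orientation: [-2.132, -2.304, 0.002]
wrist_force: [0.5, -0.1, -0.0]
grip_width: 0.0486
gripper_force: 0.0
```

Emit:
jog_arm(
  series=[
    [4.7,0,0,0],
    [4.7,0,0,0],
    [4.7,0,0,0],
    [4.7,0,0,0],
    [4.7,0,0,0],
  ],
)

```text
t: 47.42
ee_pos: [0.5734, 0.2092, 0.1961]
orientation: [-2.132, -2.305, 0.003]
wrist_force: [0.8, 0.1, 0.8]
grip_width: 0.0485
gripper_force: 0.0
```

Emit:
jog_arm(
  series=[
    [4.6,0,0,0],
    [4.4,0,0,0],
    [0,0,0,-0.183],
    [0,0,0,-0.183],
    [0,0,0,-0.183],
  ],
)

```text
t: 48.05
ee_pos: [0.5666, 0.2975, 0.1959]
orientation: [-1.418, -2.801, 0.003]
wrist_force: [-0.1, -0.2, -0.0]
grip_width: 0.0488
gripper_force: 0.0
```

Emit:
jog_arm(
  series=[
    [0,0,0,-0.183],
    [0,0,0,-0.183],
    [0,0,0,-0.183],
    [0,0,4,-0.183],
    [0,0,3.3,0],
  ],
)

```text
t: 48.68
ee_pos: [0.5663, 0.2972, 0.1219]
orientation: [-0.329, -3.122, 0.002]
wrist_force: [0.3, -0.1, -0.2]
grip_width: 0.0486
gripper_force: 0.0
```

```bash
cat >> h.py <<'E'
def hover(zt,x=None):
    s=st(); im=r.grab_frame('wrist'); o=[b for b in rects('wrist',hsv(im,(15,100,90),(29,255,255)),.012,300) if .12<b[2]<.16 and b[3]<.07]
    b=min(o,key=lambda b:np.hypot(b[0]-s['ee_pos'][0],b[1]-s['ee_pos'][1])); print('beam',b)
    cy=np.arctan2(*R.from_rotvec(s['orientation']).as_matrix()[[1,0],0]); yaw=np.radians(b[4]); yaw+=np.pi*round((cy-yaw)/np.pi)
    go(b[0],b[1],zt,yaw); c=go(b[0],b[1],zt,cy)
E
python3 - <<'E'
from h import *
hover(.032); beams(.012); print(r.state()['q'])
E
```

```text
t 48.67 tcp [0.5663 0.2972 0.1219] rv [-3.290e-01 -3.122e+00  2.000e-03] w 0.0486 gf 0.0 wf [ 0.3 -0.1 -0.2]
   [ 62. 319.] xy (0.664, -0.0) size (0.192, 0.068) ang -85.0
   [276. 196.] xy (0.564, 0.296) size (0.139, 0.035) ang -11.9
   [370. 185.] xy (0.57, 0.381) size (0.14, 0.044) ang -6.3
   [340.  41.] xy (0.436, 0.375) size (0.07, 0.036) ang -1.5
   [238.  47.] xy (0.422, 0.294) size (0.088, 0.035) ang 5.6
   [133.  45.] xy (0.392, 0.203) size (0.087, 0.048) ang -11.0
   [39. 24.] xy (0.33, 0.098) size (0.085, 0.055) ang 61.5
beam (0.564, 0.296, 0.139, 0.035, -11.9)
spin -0.004 then x 0.03 y -0.06 z 8.52 cm
spin -0.002 then x 0.03 y -0.06 z 8.52 cm
   [132. 285.] xy (0.323, 0.431) size (0.069, 0.017) ang 51.0
   [250. 281.] xy (0.331, 0.101) size (0.061, 0.059) ang -0.1
   [207. 257.] xy (0.399, 0.22) size (0.087, 0.035) ang -11.6
   [389. 243.] xy (0.432, -0.291) size (0.203, 0.176) ang 88.8
   [514. 236.] xy (0.459, -0.648) size (0.232, 0.026) ang -0.2
   [187. 179.] xy (0.617, 0.282) size (0.038, 0.029) ang -0.2
   [362. 170.] xy (0.65, -0.224) size (0.089, 0.029) ang -76.1
   [391. 168.] xy (0.651, -0.302) size (0.031, 0.024) ang 4.6
   [178.  98.] xy (0.887, 0.346) size (0.212, 0.12) ang 88.1
   [376.  28.] xy (1.076, -0.273) size (0.144, 0.02) ang 7.0
   [130.  26.] xy (1.082, 0.454) size (0.154, 0.026) ang 1.4
[ 2.98443107e-01  6.07884770e-01  1.16431472e+00  9.95883969e-06
  1.37913504e+00 -1.06032174e+00]
```

Emit:
jog_arm(
  series=[
    [0,0,3.5,0],
    [0,0,3,0],
    [0,0,1.7,0],
    [0,0,0.7,0],
    [0,0,0,0],
  ],
)

```text
t: 49.4
ee_pos: [0.5676, 0.2976, 0.0362]
orientation: [0.332, 3.123, 0.0]
wrist_force: [-0.1, 0.1, -0.5]
grip_width: 0.0488
gripper_force: 0.0
```

Emit:
jog_arm(
  series=[
    [0,0,0,0],
    [0,0,0,0],
    [0,0,0,0],
    [0,0,0,0],
    [0,0,0,0],
  ],
  claw=255,
)

```text
t: 50.02
ee_pos: [0.5676, 0.2974, 0.0367]
orientation: [0.332, 3.123, 0.0]
wrist_force: [-1.6, -1.9, 6.4]
grip_width: 0.0134
gripper_force: 58.6
```

Emit:
jog_arm(
  series=[
    [0,0,-2,0],
    [0,0,-4,0],
    [0,0,-4,0],
    [0,0,-4,0],
    [0,0,-1,0],
  ],
)

```text
t: 50.65
ee_pos: [0.5678, 0.2978, 0.1878]
orientation: [0.331, 3.12, 0.003]
wrist_force: [0.9, 1.4, -3.8]
grip_width: 0.0128
gripper_force: 58.8
```

Emit:
jog_arm(
  series=[
    [0,0,0,0.183],
    [0,0,0,0.183],
    [0,0,0,0.183],
    [0,0,0,0.183],
    [0,0,0,0.183],
  ],
)

```text
t: 51.28
ee_pos: [0.5666, 0.2973, 0.1834]
orientation: [-1.685, -2.649, 0.004]
wrist_force: [0.8, 0.5, -2.7]
grip_width: 0.0125
gripper_force: 58.7
```

Emit:
jog_arm(
  series=[
    [0,0,0,0.183],
    [0,0,0,0.183],
    [-4.4,-1.3,0,0],
    [-4.4,-1.2,0,0],
    [-4.4,0,0,0],
  ],
)

```text
t: 51.9
ee_pos: [0.5512, 0.1628, 0.1839]
orientation: [-2.131, -2.305, 0.004]
wrist_force: [0.6, 0.3, -3.2]
grip_width: 0.013
gripper_force: 59.0
```

Emit:
jog_arm(
  series=[
    [-4.4,0,0,0],
    [-4.4,0,0,0],
    [-4.4,0,0,0],
    [-4.4,0,0,0],
    [0,0,0,0],
  ],
)

```text
t: 52.52
ee_pos: [0.5658, -0.014, 0.1837]
orientation: [-2.136, -2.301, 0.003]
wrist_force: [0.5, -0.1, -1.6]
grip_width: 0.0128
gripper_force: 58.9
```

```bash
python3 - <<'E'
from h import *
s=st(); r.grab_frame('wrist');r.grab_frame('side')
tip('wrist','knife',.2);tip('wrist','beam_a_notch',.2);tip('wrist','beam_a_mid',.2);tip('side','beam_a_notch',.2)
go(.565,-.012,.093,1.649)
E
```

```text
t 52.52 tcp [ 0.5658 -0.014   0.1837] rv [-2.136 -2.301  0.003] w 0.0128 gf 58.9 wf [ 0.5 -0.1 -1.6]
wrist
   knife
   (0.86, [0.568, -0.008, 0.092])
wrist
   beam_a_notch
wrist
   beam_a_mid
side
   beam_a_notch
   (0.41, [0.646, -0.242, 0.039])
spin 0.001 then x -0.14 y -0.12 z 9.23 cm
```

Emit:
jog_arm(
  series=[
    [0.1,0,3,0],
    [0,0,3,0],
    [0,0,1.6,0],
    [0,0,0.6,0],
    [0,0,0.1,0],
  ],
)

```text
t: 53.45
ee_pos: [0.5663, -0.0102, 0.1028]
orientation: [2.132, 2.307, 0.0]
wrist_force: [0.0, 0.7, -2.4]
grip_width: 0.0125
gripper_force: 59.2
```

Emit:
jog_arm(
  series=[
    [0,0,0.1,0],
    [0,0,0,0],
    [0,0,0.1,0],
    [0,0,0,0],
    [0,0,0,0],
  ],
)

```text
t: 54.08
ee_pos: [0.5662, -0.0106, 0.1006]
orientation: [2.133, 2.306, 0.0]
wrist_force: [-0.5, 0.6, -2.8]
grip_width: 0.0124
gripper_force: 59.2
```

Emit:
jog_arm(
  series=[
    [0,0,0.1,0],
    [0,0,0,0],
    [0,0,0,0],
    [0,0,0,0],
    [0,0,0,0],
  ],
)

```text
t: 54.7
ee_pos: [0.5662, -0.0105, 0.0996]
orientation: [2.133, 2.306, 0.0]
wrist_force: [0.0, 0.0, -1.9]
grip_width: 0.0122
gripper_force: 59.2
```

Emit:
jog_arm(
  series=[
    [-0.1,0,0.1,0],
    [0,0,0,0],
    [0,0,0,0],
    [0,0,0,0],
    [0,0,0,0],
  ],
)

```text
t: 55.32
ee_pos: [0.5663, -0.0115, 0.0986]
orientation: [2.133, 2.306, 0.0]
wrist_force: [-0.5, -0.4, -2.7]
grip_width: 0.013
gripper_force: 59.2
```

Emit:
jog_arm(
  series=[
    [0,0,0.1,0],
    [0,0,0,0],
    [0,0,0,0],
    [0,0,0,0],
    [0,0,0,0],
  ],
)

```text
t: 55.95
ee_pos: [0.5663, -0.0115, 0.0976]
orientation: [-2.133, -2.306, -0.0]
wrist_force: [0.5, -0.4, -2.4]
grip_width: 0.0128
gripper_force: 59.3
```

Emit:
jog_arm(
  series=[
    [0,0,0.1,0],
    [0,0,0,0],
    [0,0,0,0],
    [0,0,0,0],
    [0,0,0,0],
  ],
)

```text
t: 56.58
ee_pos: [0.5665, -0.0116, 0.0971]
orientation: [2.133, 2.306, 0.001]
wrist_force: [-2.0, 0.3, 5.4]
grip_width: 0.013
gripper_force: 63.4
```

Emit:
jog_arm(
  series=[
    [0,0,0,0],
    [0,0,0,0],
    [0,0,0,0],
    [0,0,0,0],
    [0,0,0,0],
  ],
  claw=110,
)

```text
t: 57.2
ee_pos: [0.5663, -0.0115, 0.0966]
orientation: [-2.133, -2.306, 0.0]
wrist_force: [0.4, -0.2, -0.4]
grip_width: 0.0485
gripper_force: 0.0
```

Emit:
jog_arm(
  series=[
    [0,0,-2,0],
    [0,0,-4,0],
    [0,0,-2.5,0],
    [0,0,0,0],
    [0,0,0,0],
  ],
)

```text
t: 57.82
ee_pos: [0.5658, -0.0114, 0.1805]
orientation: [-2.132, -2.305, 0.001]
wrist_force: [0.0, 0.6, -0.8]
grip_width: 0.0488
gripper_force: 0.0
```

```bash
cat >> h.py <<'E'
def verdict():
    st(); feet('wrist'); feet('side')
    for c in('side','wrist'):
        m=hsv(r.grab_frame(c),(13,90,70),(30,255,255)).astype(np.uint8)
        n,lab,s,cen=cv2.connectedComponentsWithStats(m); p=proj(c,(.565,-.012,.115)) 
        for i in range(1,n):
            if s[i][4]>150 and s[i][0]-8<p[0]<s[i][0]+s[i][2]+8 and s[i][1]-8<p[1]<s[i][1]+s[i][3]+8: print(c,'rows',s[i][1],s[i][1]+s[i][3]-1,'cols',s[i][0],s[i][0]+s[i][2]-1)
    tip('wrist','beam_a_mid'); tip('side','beam_a_mid')
E
python3 -c "
from h import *
verdict()"
```

```text
t 57.83 tcp [ 0.5658 -0.0114  0.1805] rv [-2.132e+00 -2.305e+00  1.000e-03] w 0.0488 gf 0.0 wf [ 0.   0.6 -0.8]
wrist -18 foot tops -y,+y: [275.5 274.7] [275.6 141.9]
wrist 0 foot tops -y,+y: [275.6 262.6] [275.6 134.2]
wrist 18 foot tops -y,+y: [275.6 247.1] [275.5 132.7]
side -18 foot tops -y,+y: [270.7 182.1] [263.7 215.3]
side 0 foot tops -y,+y: [270.8 188. ] [262.9 212.1]
side 18 foot tops -y,+y: [270.4 194.5] [262.5 207. ]
side rows 185 219 cols 255 276
wrist rows 120 273 cols 257 297
wrist
   beam_a_mid
   (0.55, [0.643, -0.244, 0.035])
   (0.38, [0.431, -0.289, 0.006])
side
   beam_a_mid
   (0.7, [0.647, -0.243, 0.031])
```

The rows (wrist 120–273, side 185–219) fit the level case, so beam B is sound and goes in the green tray.

Emit:
jog_arm(
  series=[
    [0,0,3.5,0],
    [0,0,3,0],
    [0,0,1.7,0],
    [0,0,0.5,0],
    [0,0,0,0],
  ],
)

```text
t: 58.65
ee_pos: [0.5664, -0.0116, 0.0947]
orientation: [-2.133, -2.306, 0.0]
wrist_force: [-0.9, 0.4, 0.6]
grip_width: 0.0486
gripper_force: 0.0
```

Emit:
jog_arm(
  series=[
    [0,0,0,0],
    [0,0,0,0],
    [0,0,0,0],
    [0,0,0,0],
    [0,0,0,0],
  ],
  claw=255,
)

```text
t: 59.28
ee_pos: [0.5666, -0.0116, 0.0955]
orientation: [2.132, 2.305, 0.001]
wrist_force: [-0.8, -0.5, 4.7]
grip_width: 0.0147
gripper_force: 58.8
```

Emit:
jog_arm(
  series=[
    [0,0,-1,0],
    [0,0,-3,0],
    [0,0,-4,0],
    [0,0,-1,0],
    [0,0,0,0],
  ],
)

```text
t: 59.9
ee_pos: [0.5661, -0.0115, 0.1842]
orientation: [-2.133, -2.306, 0.0]
wrist_force: [0.2, -0.0, -3.5]
grip_width: 0.0149
gripper_force: 58.8
```

Emit:
jog_arm(
  series=[
    [-4.1,-2,0,0],
    [-4.1,-2,0,0],
    [-4.1,-2,0,0],
    [-4.1,-2,0,0],
    [-4.1,-2,0,0],
  ],
)

```text
t: 60.52
ee_pos: [0.4812, -0.2245, 0.1827]
orientation: [-2.131, -2.304, 0.0]
wrist_force: [1.2, -0.5, -2.2]
grip_width: 0.0149
gripper_force: 58.9
```

Emit:
jog_arm(
  series=[
    [-4.1,-2,0,0],
    [-4.1,-2,0,0],
    [-4,-1.9,0,0],
    [0,0,0,-0.185],
    [0,0,0,-0.185],
  ],
)

```text
t: 61.15
ee_pos: [0.4324, -0.3499, 0.1824]
orientation: [-1.664, -2.66, -0.002]
wrist_force: [-0.6, 0.1, -2.4]
grip_width: 0.0144
gripper_force: 58.9
```

Emit:
jog_arm(
  series=[
    [0,0,0,-0.185],
    [0,0,0,-0.185],
    [0,0,0,-0.185],
    [0,0,0,-0.185],
    [0,0,0,-0.185],
  ],
)

```text
t: 61.78
ee_pos: [0.4327, -0.3493, 0.1825]
orientation: [-0.3, -3.125, -0.004]
wrist_force: [-0.6, -0.1, -2.2]
grip_width: 0.0144
gripper_force: 58.9
```

Emit:
jog_arm(
  series=[
    [0,0,0,-0.185],
    [0,0,0,0],
    [0,0,0,0],
    [0,0,0,0],
    [0,0,0,0],
  ],
)

```text
t: 62.4
ee_pos: [0.4332, -0.3499, 0.1845]
orientation: [-0.022, -3.141, -0.0]
wrist_force: [-0.5, -0.9, -2.7]
grip_width: 0.0148
gripper_force: 58.9
```

```bash
python3 - <<'E'
from h import *
st(); w=r.grab_frame('wrist');r.grab_frame('side')
tip('wrist','good_floor');tip('wrist','beam_a_mid');tip('wrist','beam_a_notch');tip('side','beam_a_mid')
print('green');rects('wrist',hsv(w,(50,60,30),(85,255,255)),.007,500)
go(.432,-.349,.045,3.13)
E
```

```text
t 62.4 tcp [ 0.4332 -0.3499  0.1845] rv [-0.022 -3.141 -0.   ] w 0.0148 gf 58.9 wf [-0.5 -0.9 -2.7]
wrist
   good_floor
   (0.73, [0.43, -0.288, 0.005])
wrist
   beam_a_mid
wrist
   beam_a_notch
side
   beam_a_mid
   (0.73, [0.642, -0.246, 0.036])
green
   [256. 204.] xy (0.462, -0.371) size (0.095, 0.017) ang -1.9
   [336. 166.] xy (0.432, -0.287) size (0.182, 0.159) ang 89.4
spin -0.001 then x 0.13 y 0.09 z 13.96 cm
```

Emit:
jog_arm(
  series=[
    [0.1,0.1,4,0],
    [0,0,4,0],
    [0,0,3.4,0],
    [0,0,1.8,0],
    [0,0,0.6,0],
  ],
)

```text
t: 63.32
ee_pos: [0.432, -0.3487, 0.0457]
orientation: [-0.02, -3.141, -0.002]
wrist_force: [-0.1, -0.1, -2.9]
grip_width: 0.0144
gripper_force: 59.0
```

Emit:
jog_arm(
  series=[
    [0,0,0.2,0],
    [0,0,0,0],
    [0,0,0.1,0],
    [0,0,0,0],
    [0,0,0,0],
  ],
)

```text
t: 63.95
ee_pos: [0.4323, -0.349, 0.0438]
orientation: [0.02, 3.141, -0.0]
wrist_force: [-0.0, -0.3, -3.9]
grip_width: 0.0147
gripper_force: 59.0
```

Emit:
jog_arm(
  series=[
    [0,0,0.1,0],
    [0,0,0,0],
    [0,0,0.1,0],
    [0,0,0,0],
    [0,0,0,0],
  ],
)

```text
t: 64.58
ee_pos: [0.4323, -0.3492, 0.042]
orientation: [0.02, 3.141, -0.001]
wrist_force: [-2.9, -1.1, 3.3]
grip_width: 0.0145
gripper_force: 59.9
```

Emit:
jog_arm(
  series=[
    [0,0,0,0],
    [0,0,0,0],
    [0,0,0,0],
    [0,0,0,0],
    [0,0,0,0],
  ],
  claw=110,
)

```text
t: 65.2
ee_pos: [0.4323, -0.3489, 0.0416]
orientation: [0.02, 3.142, -0.0]
wrist_force: [1.1, 0.8, 0.0]
grip_width: 0.0486
gripper_force: 0.0
```

Emit:
jog_arm(
  series=[
    [0,0,-3,0],
    [0,0,-4,0],
    [0,0,-4,0],
    [0,0,-3,0],
    [0,0,0,0],
  ],
)

```text
t: 65.82
ee_pos: [0.4329, -0.3495, 0.1837]
orientation: [0.02, 3.139, -0.006]
wrist_force: [-0.0, -0.2, 1.2]
grip_width: 0.0487
gripper_force: 0.0
```

```bash
python3 - <<'E'
from h import *
st(); w=r.grab_frame('wrist');s=r.grab_frame('side');t=r.grab_frame('top')
tip('wrist','beam_a_mid');tip('side','beam_a_mid');tip('top','beam_a_mid')
rects('wrist',hsv(w,(15,100,90),(29,255,255)),.02,300)
beams(.012)
cv2.imwrite('pics/mid.png',np.hstack([cv2.resize(w,(400,300)),cv2.resize(s[120:225,200:340],(400,300))]))
E
```

```text
t 65.83 tcp [ 0.4329 -0.3495  0.1837] rv [ 0.02   3.139 -0.006] w 0.0487 gf 0.0 wf [-0.  -0.2  1.2]
wrist
   beam_a_mid
side
   beam_a_mid
   (0.6, [0.531, -0.463, -0.002])
   (0.44, [0.647, -0.244, 0.034])
top
   beam_a_mid
   (0.76, [0.645, -0.25, 0.036])
   [318. 343.] xy (0.638, -0.294) size (0.041, 0.038) ang 6.4
   [500. 330.] xy (0.665, -0.008) size (0.143, 0.049) ang -86.5
   [ 14. 342.] xy (0.75, -0.835) size (0.342, 0.112) ang -32.4
   [ 37. 253.] xy (0.53, -0.659) size (0.292, 0.173) ang 0.9
   [ 34. 171.] xy (0.409, -0.649) size (0.142, 0.02) ang -0.3
   [ 60. 162.] xy (0.4, -0.603) size (0.12, 0.021) ang 2.7
   [339. 191.] xy (0.43, -0.285) size (0.203, 0.179) ang 88.9
   [155. 304.] xy (0.273, 0.366) size (0.23, 0.02) ang 51.0
   [251. 281.] xy (0.33, 0.101) size (0.059, 0.059) ang 89.6
   [207. 257.] xy (0.399, 0.22) size (0.086, 0.034) ang -11.6
   [182. 258.] xy (0.398, 0.292) size (0.14, 0.035) ang 5.1
   [151. 256.] xy (0.402, 0.38) size (0.138, 0.037) ang -1.6
   [410. 229.] xy (0.468, -0.351) size (0.072, 0.034) ang -1.7
   [361. 256.] xy (0.407, -0.207) size (0.196, 0.093) ang 31.8
   [396. 217.] xy (0.493, -0.292) size (0.201, 0.055) ang 88.7
   [512. 208.] xy (0.537, -0.65) size (0.075, 0.02) ang 0.2
   [152. 196.] xy (0.573, 0.381) size (0.14, 0.038) ang -6.0
   [362. 170.] xy (0.651, -0.224) size (0.089, 0.031) ang -73.0
   [391. 168.] xy (0.652, -0.302) size (0.029, 0.023) ang -0.2
   [165. 104.] xy (0.853, 0.347) size (0.212, 0.042) ang 88.9
```

View pics/mid.png

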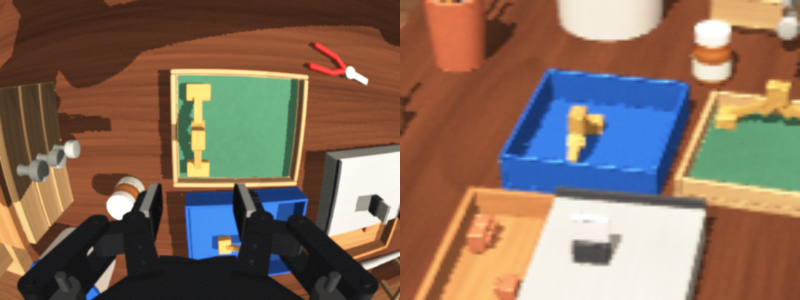

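The view shows beam B upright in the green tray at (198,130) in the wrist half. The faulty one lies flat inside the tub at (580,130) in the side half. Next is beam C.

Emit:
jog_arm(
  series=[
    [0,4.5,0,0],
    [0,4.6,0,0],
    [0,4.6,0,0],
    [-1,4.6,0,0],
    [-1,4.6,0,0],
  ],
)

```text
t: 66.8
ee_pos: [0.4552, -0.1187, 0.1814]
orientation: [-0.021, -3.141, -0.0]
wrist_force: [0.7, 0.2, 0.1]
grip_width: 0.0485
gripper_force: 0.0
```

Emit:
jog_arm(
  series=[
    [-1,4.6,0,0],
    [-1,4.6,0,0],
    [-1,4.6,0,0],
    [-1,4.6,0,0],
    [-1,4.6,0,0],
  ],
)

```text
t: 67.42
ee_pos: [0.5082, 0.1107, 0.1813]
orientation: [-0.02, -3.141, 0.0]
wrist_force: [-0.0, -0.5, -0.3]
grip_width: 0.0485
gripper_force: 0.0
```

Emit:
jog_arm(
  series=[
    [-1,4.6,0,0],
    [-1,4.6,0,0],
    [-1,4.6,0,0],
    [-1.6,4.6,0,0],
    [-1.6,4.4,0,0],
  ],
)

```text
t: 68.05
ee_pos: [0.5732, 0.338, 0.181]
orientation: [-0.02, -3.141, 0.0]
wrist_force: [0.5, -0.6, 0.2]
grip_width: 0.0484
gripper_force: 0.0
```

Emit:
jog_arm(
  series=[
    [0,0,0,0.097],
    [0,0,3,0],
    [0,0,3,0],
    [0,0,0,0],
    [0,0,0,0],
  ],
)

```text
t: 68.68
ee_pos: [0.5736, 0.3365, 0.1227]
orientation: [0.172, 3.135, 0.001]
wrist_force: [-0.3, 0.3, -0.0]
grip_width: 0.0486
gripper_force: 0.0
```

```bash
python3 - <<'E'
from h import *
hover(.032); go(.571,.381,.032,3.035)
E
```

```text
t 68.67 tcp [0.5736 0.3365 0.1227] rv [1.720e-01 3.135e+00 1.000e-03] w 0.0486 gf 0.0 wf [-0.3  0.3 -0. ]
   [ 41. 339.] xy (0.738, -0.025) size (0.192, 0.009) ang -85.7
   [ 43. 300.] xy (0.678, 0.011) size (0.163, 0.092) ang -85.5
   [325. 188.] xy (0.574, 0.38) size (0.143, 0.038) ang -6.2
   [308.  42.] xy (0.438, 0.377) size (0.071, 0.036) ang -1.0
   [206.  44.] xy (0.426, 0.294) size (0.086, 0.036) ang 7.1
   [104.  38.] xy (0.399, 0.196) size (0.076, 0.054) ang -11.5
   [23. 16.] xy (0.341, 0.093) size (0.088, 0.036) ang 66.7
beam (0.574, 0.38, 0.143, 0.038, -6.2)
spin -0.002 then x 0.44 y 4.32 z 9.11 cm
spin 0.000 then x 0.44 y 4.32 z 9.11 cm
spin -0.003 then x 0.74 y 4.39 z 9.11 cm
```

Emit:
jog_arm(
  series=[
    [0.4,4.3,0,0],
    [0,0,3.5,0],
    [0,0,3.3,0],
    [0,0,1.7,0],
    [0,0,0.7,0],
  ],
)

```text
t: 69.35
ee_pos: [0.5741, 0.3796, 0.0299]
orientation: [0.173, 3.136, 0.0]
wrist_force: [0.3, -0.2, -0.3]
grip_width: 0.0485
gripper_force: 0.0
```

Emit:
jog_arm(
  series=[
    [0,0,0,0],
    [0,0,0,0],
    [0,0,0,0],
    [0,0,0,0],
    [0,0,0,0],
  ],
  claw=255,
)

```text
t: 69.97
ee_pos: [0.5745, 0.3796, 0.0312]
orientation: [0.172, 3.135, 0.001]
wrist_force: [-1.3, -1.2, 6.0]
grip_width: 0.0157
gripper_force: 59.2
```

Emit:
jog_arm(
  series=[
    [0,0,-2,0],
    [0,0,-4,0],
    [0,0,-4,0],
    [0,0,-4,0],
    [0,0,-1,0],
  ],
)

```text
t: 70.6
ee_pos: [0.5744, 0.3799, 0.1822]
orientation: [0.172, 3.133, 0.003]
wrist_force: [0.2, 0.7, -2.9]
grip_width: 0.0156
gripper_force: 59.0
```

Emit:
jog_arm(
  series=[
    [0,0,0,0.173],
    [0,0,0,0.173],
    [0,0,0,0.173],
    [0,0,0,0.173],
    [0,0,0,0.173],
  ],
)

```text
t: 71.22
ee_pos: [0.5732, 0.3793, 0.1774]
orientation: [-1.478, -2.77, 0.004]
wrist_force: [0.1, 0.2, -1.7]
grip_width: 0.0155
gripper_force: 59.0
```

Emit:
jog_arm(
  series=[
    [0,0,0,0.173],
    [0,0,0,0.173],
    [0,0,0,0.173],
    [-4.3,-0.5,0,0],
    [-4.3,-0.5,0,0],
  ],
)

```text
t: 71.85
ee_pos: [0.5695, 0.292, 0.1774]
orientation: [-2.132, -2.305, 0.004]
wrist_force: [0.3, -0.3, -2.3]
grip_width: 0.0158
gripper_force: 59.1
```

Emit:
jog_arm(
  series=[
    [-4.3,-0.5,0,0],
    [-4.3,-0.5,0,0],
    [-4.3,-0.5,0,0],
    [-4.3,-0.5,0,0],
    [-4.3,-0.5,0,0],
  ],
)

```text
t: 72.47
ee_pos: [0.5611, 0.0754, 0.178]
orientation: [-2.133, -2.304, 0.003]
wrist_force: [0.8, 0.3, -2.3]
grip_width: 0.0158
gripper_force: 59.1
```

Emit:
jog_arm(
  series=[
    [-4.3,-0.5,0,0],
    [-4.3,0,0,0],
    [0,0,0,0],
    [0,0,0,0],
    [0,0,0,0],
  ],
)

```text
t: 73.1
ee_pos: [0.5634, -0.0083, 0.1791]
orientation: [-2.132, -2.306, 0.0]
wrist_force: [0.3, -0.2, -2.3]
grip_width: 0.0157
gripper_force: 59.1
```

```bash
python3 - <<'E'
from h import *
s=st(); r.grab_frame('wrist');r.grab_frame('side')
tip('wrist','beam_a_notch',.2);tip('wrist','beam_a_mid',.2);tip('side','beam_a_notch',.2);tip('side','beam_a_mid',.2)
go(.565,-.012,.093,1.649)
E
```

```text
t 73.1 tcp [ 0.5634 -0.0083  0.1791] rv [-2.132 -2.306  0.   ] w 0.0157 gf 59.1 wf [ 0.3 -0.2 -2.3]
wrist
   beam_a_notch
   (0.57, [0.666, -0.006, 0.008])
wrist
   beam_a_mid
side
   beam_a_notch
   (0.39, [0.645, -0.241, 0.036])
   (0.26, [0.628, -0.265, 0.004])
side
   beam_a_mid
   (0.51, [0.398, 0.216, 0.038])
   (0.45, [0.698, -0.069, 0.019])
   (0.39, [0.646, -0.244, 0.033])
spin -0.001 then x -0.31 y 0.11 z 8.66 cm
```

Emit:
jog_arm(
  series=[
    [-0.3,0.1,3,0],
    [0,0,3,0],
    [0,0,1.6,0],
    [0,0,0.7,0],
    [0,0,0.1,0],
  ],
)

```text
t: 74.03
ee_pos: [0.565, -0.0123, 0.0957]
orientation: [2.134, 2.305, 0.0]
wrist_force: [0.1, -0.1, -2.8]
grip_width: 0.0159
gripper_force: 59.1
```

Emit:
jog_arm(
  series=[
    [0,0,0.1,0],
    [0,0,0,0],
    [0,0,0.1,0],
    [0,0,0,0],
    [0,0,0,0],
  ],
)

```text
t: 74.65
ee_pos: [0.5649, -0.0123, 0.0937]
orientation: [2.134, 2.305, 0.0]
wrist_force: [-0.6, -0.8, -2.3]
grip_width: 0.0159
gripper_force: 59.1
```

Emit:
jog_arm(
  series=[
    [0,0,0.1,0],
    [0,0,0,0],
    [0,0,0,0],
    [0,0,0,0],
    [0,0,0,0],
  ],
)

```text
t: 75.28
ee_pos: [0.5649, -0.0124, 0.0926]
orientation: [2.134, 2.305, 0.0]
wrist_force: [-0.1, -0.8, -1.9]
grip_width: 0.0155
gripper_force: 59.2
```

Emit:
jog_arm(
  series=[
    [0,0,0.1,0],
    [0,0,0,0],
    [0,0,0,0],
    [0,0,0,0],
    [0,0,0,0],
  ],
)

```text
t: 75.9
ee_pos: [0.5652, -0.0126, 0.092]
orientation: [2.134, 2.305, 0.0]
wrist_force: [0.2, -5.1, 4.8]
grip_width: 0.0155
gripper_force: 59.9
```

Emit:
jog_arm(
  series=[
    [0,0,0,0],
    [0,0,0,0],
    [0,0,0,0],
    [0,0,0,0],
    [0,0,0,0],
  ],
  claw=110,
)

```text
t: 76.53
ee_pos: [0.5648, -0.0122, 0.0916]
orientation: [-2.134, -2.305, 0.0]
wrist_force: [-0.6, -0.2, -0.9]
grip_width: 0.0484
gripper_force: 0.0
```

Emit:
jog_arm(
  series=[
    [0,0,-2,0],
    [0,0,-4,0],
    [0,0,-2.9,0],
    [0,0,0,0],
    [0,0,0,0],
  ],
)

```text
t: 77.15
ee_pos: [0.5644, -0.0122, 0.1797]
orientation: [-2.133, -2.304, 0.001]
wrist_force: [0.3, 0.3, -0.5]
grip_width: 0.0492
gripper_force: 0.0
```

```bash
python3 -c "
from h import *
verdict()"
```

```text
t 77.15 tcp [ 0.5644 -0.0122  0.1797] rv [-2.133e+00 -2.304e+00  1.000e-03] w 0.0492 gf 0.0 wf [ 0.3  0.3 -0.5]
wrist -18 foot tops -y,+y: [277.2 274.5] [277.2 141.3]
wrist 0 foot tops -y,+y: [277.2 262.4] [277.2 133.4]
wrist 18 foot tops -y,+y: [277.1 246.8] [277.3 131.9]
side -18 foot tops -y,+y: [270.7 182.1] [263.7 215.3]
side 0 foot tops -y,+y: [270.8 188. ] [262.9 212.1]
side 18 foot tops -y,+y: [270.4 194.5] [262.5 207. ]
side rows 185 219 cols 256 276
wrist rows 120 273 cols 257 297
wrist
   beam_a_mid
   (0.64, [0.644, -0.244, 0.037])
side
   beam_a_mid
   (0.74, [0.646, -0.247, 0.034])
```

It is level again (same rows), so beam C is sound and goes in the middle of the green tray.

Emit:
jog_arm(
  series=[
    [0,0,3.5,0],
    [0,0,3,0],
    [0,0,1.7,0],
    [0,0,0.6,0],
    [0,0,0,0],
  ],
)

```text
t: 77.97
ee_pos: [0.565, -0.0123, 0.0926]
orientation: [-2.134, -2.305, 0.0]
wrist_force: [-1.1, -0.5, 0.1]
grip_width: 0.0486
gripper_force: 0.0
```

Emit:
jog_arm(
  series=[
    [0,0,0,0],
    [0,0,0,0],
    [0,0,0,0],
    [0,0,0,0],
    [0,0,0,0],
  ],
  claw=255,
)

```text
t: 78.6
ee_pos: [0.5652, -0.0124, 0.0935]
orientation: [2.133, 2.304, 0.001]
wrist_force: [-1.4, 0.6, 6.3]
grip_width: 0.015
gripper_force: 58.7
```

Emit:
jog_arm(
  series=[
    [0,0,-1,0],
    [0,0,-3,0],
    [0,0,-4,0],
    [0,0,-1,0],
    [0,0,0,0],
  ],
)

```text
t: 79.22
ee_pos: [0.5647, -0.0122, 0.1822]
orientation: [-2.134, -2.305, 0.0]
wrist_force: [0.8, 0.9, -3.2]
grip_width: 0.0154
gripper_force: 58.9
```

Emit:
jog_arm(
  series=[
    [-3.3,-2,0,0],
    [-3.3,-2,0,0],
    [-3.3,-2,0,0],
    [-3.3,-2,0,0],
    [-3.3,-2,0,0],
  ],
)

```text
t: 79.85
ee_pos: [0.4765, -0.1851, 0.1808]
orientation: [-2.132, -2.303, 0.001]
wrist_force: [0.2, -0.2, -2.6]
grip_width: 0.0151
gripper_force: 59.0
```

Emit:
jog_arm(
  series=[
    [-3.3,-2,0,0],
    [-3.3,-2,0,0],
    [-3.4,-1.4,0,0],
    [0,0,0,-0.185],
    [0,0,0,-0.185],
  ],
)

```text
t: 80.47
ee_pos: [0.4309, -0.2883, 0.1806]
orientation: [-1.665, -2.66, -0.002]
wrist_force: [0.3, 0.5, -2.3]
grip_width: 0.0154
gripper_force: 59.0
```

Emit:
jog_arm(
  series=[
    [0,0,0,-0.185],
    [0,0,0,-0.185],
    [0,0,0,-0.185],
    [0,0,0,-0.185],
    [0,0,0,-0.185],
  ],
)

```text
t: 81.1
ee_pos: [0.4311, -0.2878, 0.1807]
orientation: [-0.302, -3.124, -0.004]
wrist_force: [-1.0, 0.8, -1.0]
grip_width: 0.0155
gripper_force: 59.0
```

Emit:
jog_arm(
  series=[
    [0,0,0,-0.185],
    [0,0,0,0],
    [0,0,0,0],
    [0,0,0,0],
    [0,0,0,0],
  ],
)

```text
t: 81.72
ee_pos: [0.4317, -0.2883, 0.1825]
orientation: [-0.023, -3.141, -0.0]
wrist_force: [0.1, 1.7, -3.3]
grip_width: 0.0156
gripper_force: 59.0
```

```bash
python3 - <<'E'
from h import *
st(); w=r.grab_frame('wrist')
print('brass');rects('wrist',hsv(w,(15,130,90),(24,255,255)),.02,300)
go(.432,-.287,.045,3.13)
E
```

```text
t 81.72 tcp [ 0.4317 -0.2883  0.1825] rv [-0.023 -3.141 -0.   ] w 0.0156 gf 59.0 wf [ 0.1  1.7 -3.3]
brass
   [278. 347.] xy (0.644, -0.286) size (0.056, 0.04) ang 86.5
   [479. 336.] xy (0.669, 0.007) size (0.116, 0.049) ang -85.6
   [ 31. 285.] xy (0.607, -0.714) size (0.382, 0.108) ang -47.0
   [274. 199.] xy (0.49, -0.288) size (0.248, 0.059) ang 0.0
   [216. 184.] xy (0.433, -0.351) size (0.14, 0.038) ang -0.9
spin -0.003 then x -0.03 y 0.14 z 13.76 cm
```

Emit:
jog_arm(
  series=[
    [0,0.1,4,0],
    [0,0,4,0],
    [0,0,3.5,0],
    [0,0,1.8,0],
    [0,0,0.6,0],
  ],
)

```text
t: 82.4
ee_pos: [0.4315, -0.2872, 0.0428]
orientation: [-0.022, -3.14, -0.002]
wrist_force: [-0.4, -1.2, -1.4]
grip_width: 0.0153
gripper_force: 59.0
```

Emit:
jog_arm(
  series=[
    [0,0,0.2,0],
    [0,0,0,0],
    [0,0,0.1,0],
    [0,0,0,0],
    [0,0,0,0],
  ],
)

```text
t: 83.02
ee_pos: [0.4318, -0.2874, 0.0408]
orientation: [0.022, 3.141, -0.0]
wrist_force: [-0.4, -0.8, -1.2]
grip_width: 0.0156
gripper_force: 59.0
```

Emit:
jog_arm(
  series=[
    [0,0,0.1,0],
    [0,0,0,0],
    [0,0,0,0],
    [0,0,0,0],
    [0,0,0,0],
  ],
)

```text
t: 83.65
ee_pos: [0.4319, -0.2877, 0.04]
orientation: [0.022, 3.141, -0.001]
wrist_force: [-1.6, -0.5, 5.7]
grip_width: 0.0153
gripper_force: 60.0
```

Touchdown. I'll release and go on to beam D.

Emit:
jog_arm(
  series=[
    [0,0,0,0],
    [0,0,0,0],
    [0,0,0,0],
    [0,0,0,0],
    [0,0,0,0],
  ],
  claw=110,
)

```text
t: 84.28
ee_pos: [0.4317, -0.2873, 0.0396]
orientation: [-0.022, -3.142, -0.0]
wrist_force: [-0.6, -0.2, -0.3]
grip_width: 0.0487
gripper_force: 0.0
```

Emit:
jog_arm(
  series=[
    [0,0,-3,0],
    [0,0,-4,0],
    [0,0,-4,0],
    [0,0,-3,0],
    [0,0,0,0],
  ],
)

```text
t: 84.9
ee_pos: [0.4324, -0.288, 0.1816]
orientation: [0.022, 3.138, -0.005]
wrist_force: [0.2, 0.2, 1.0]
grip_width: 0.0486
gripper_force: 0.0
```

Emit:
jog_arm(
  series=[
    [0.8,4.4,0,0],
    [0.8,4.4,0,0],
    [0.8,4.4,0,0],
    [0.8,4.4,0,0],
    [0.8,4.4,0,0],
  ],
)

```text
t: 85.52
ee_pos: [0.3939, -0.0653, 0.1786]
orientation: [-0.022, -3.14, -0.001]
wrist_force: [0.1, 0.0, -0.4]
grip_width: 0.0485
gripper_force: 0.0
```

Emit:
jog_arm(
  series=[
    [0,4.4,0,0],
    [0,4.4,0,0],
    [0,4.4,0,0],
    [0,4.4,0,0],
    [0,4.4,0,0],
  ],
)

```text
t: 86.15
ee_pos: [0.3971, 0.1546, 0.1786]
orientation: [-0.022, -3.14, 0.0]
wrist_force: [0.1, -1.0, 0.4]
grip_width: 0.049
gripper_force: 0.0
```

Emit:
jog_arm(
  series=[
    [0,4.4,0,0],
    [0,4.4,0,0],
    [0,4.9,0,0],
    [0,0,3,-0.1],
    [0,0,3,0],
  ],
)

```text
t: 86.78
ee_pos: [0.3989, 0.2905, 0.1176]
orientation: [0.139, -3.137, 0.001]
wrist_force: [0.5, 0.3, -0.5]
grip_width: 0.0487
gripper_force: 0.0
```

```bash
python3 - <<'E'
from h import *
hover(.032)
E
```

```text
t 86.78 tcp [0.3989 0.2905 0.1176] rv [ 1.390e-01 -3.137e+00  1.000e-03] w 0.0487 gf 0.0 wf [ 0.5  0.3 -0.5]
   [186. 198.] xy (0.404, 0.209) size (0.1, 0.039) ang -11.2
   [378. 209.] xy (0.4, 0.381) size (0.14, 0.05) ang -2.1
   [278. 194.] xy (0.395, 0.29) size (0.14, 0.035) ang 5.7
   [ 79. 114.] xy (0.327, 0.099) size (0.077, 0.063) ang -89.3
   [390.  78.] xy (0.281, 0.375) size (0.209, 0.026) ang 51.0
beam (0.395, 0.29, 0.14, 0.035, 5.7)
spin -0.012 then x 0.21 y 0.08 z 8.22 cm
spin -0.002 then x 0.21 y 0.08 z 8.22 cm
```

Emit:
jog_arm(
  series=[
    [0.2,0.1,3.5,-0.01],
    [0,0,3,0],
    [0,0,1.4,0],
    [0,0,0.7,0],
    [0,0,0,0],
  ],
)

```text
t: 87.45
ee_pos: [0.3979, 0.291, 0.0339]
orientation: [-0.151, 3.138, 0.0]
wrist_force: [0.6, 0.0, -0.1]
grip_width: 0.0486
gripper_force: 0.0
```

Emit:
jog_arm(
  series=[
    [0,0,0,0],
    [0,0,0,0],
    [0,0,0,0],
    [0,0,0,0],
    [0,0,0,0],
  ],
  claw=255,
)

```text
t: 88.08
ee_pos: [0.398, 0.2913, 0.0345]
orientation: [-0.151, 3.136, 0.001]
wrist_force: [-0.9, 1.6, 5.6]
grip_width: 0.015
gripper_force: 58.5
```

Emit:
jog_arm(
  series=[
    [0,0,-2,0],
    [0,0,-4,0],
    [0,0,-4,0],
    [0,0,-4,0],
    [0,0,-1,0],
  ],
)

```text
t: 88.7
ee_pos: [0.3982, 0.2912, 0.1855]
orientation: [-0.151, 3.134, 0.002]
wrist_force: [0.5, -0.2, -2.7]
grip_width: 0.0147
gripper_force: 58.9
```

Emit:
jog_arm(
  series=[
    [0,0,0,0.177],
    [0,0,0,0.177],
    [0,0,0,0.177],
    [0,0,0,0.177],
    [0,0,0,0.177],
  ],
)

```text
t: 89.32
ee_pos: [0.397, 0.2906, 0.1821]
orientation: [-1.215, -2.895, 0.003]
wrist_force: [-0.1, -0.6, -1.8]
grip_width: 0.0152
gripper_force: 58.9
```

Emit:
jog_arm(
  series=[
    [0,0,0,0.177],
    [0,0,0,0.177],
    [0,0,0,0.177],
    [0,0,0,0.177],
    [0,0,0,0],
  ],
)

```text
t: 89.95
ee_pos: [0.3971, 0.2907, 0.1823]
orientation: [-2.135, -2.303, 0.003]
wrist_force: [-0.6, -0.2, -2.9]
grip_width: 0.0148
gripper_force: 58.9
```

Emit:
jog_arm(
  series=[
    [-3.9,1.8,0,0],
    [-3.9,1.8,0,0],
    [-3.9,1.8,0,0],
    [-3.9,1.8,0,0],
    [-3.9,1.8,0,0],
  ],
)

```text
t: 90.58
ee_pos: [0.502, 0.1018, 0.1828]
orientation: [-2.132, -2.306, 0.001]
wrist_force: [0.9, 0.7, -2.4]
grip_width: 0.0149
gripper_force: 58.9
```

Emit:
jog_arm(
  series=[
    [-3.9,1.8,0,0],
    [-3.9,1.8,0,0],
    [-4,1.8,0,0],
    [0,0,0,0],
    [0,0,0,0],
  ],
)

```text
t: 91.2
ee_pos: [0.5638, -0.0101, 0.1829]
orientation: [-2.134, -2.303, 0.001]
wrist_force: [0.5, 0.8, -1.6]
grip_width: 0.015
gripper_force: 58.9
```

```bash
python3 - <<'E'
from h import *
s=st(); go(.565,-.0122,.093,1.649)
E
```

```text
t 91.2 tcp [ 0.5638 -0.0101  0.1829] rv [-2.134e+00 -2.303e+00  1.000e-03] w 0.015 gf 58.9 wf [ 0.5  0.8 -1.6]
spin -0.002 then x -0.22 y 0.10 z 8.99 cm
```

Emit:
jog_arm(
  series=[
    [-0.3,0.1,3,0],
    [0,0,3,0],
    [0,0,1.6,0],
    [0,0,0.7,0],
    [0,0,0.1,0],
  ],
)

```text
t: 91.82
ee_pos: [0.5654, -0.0129, 0.0998]
orientation: [-2.136, -2.304, -0.0]
wrist_force: [0.1, 0.1, -2.2]
grip_width: 0.0151
gripper_force: 58.9
```

Emit:
jog_arm(
  series=[
    [0,0,0.1,0],
    [0,0,0,0],
    [0,0,0.1,0],
    [0,0,0,0],
    [0,0,0,0],
  ],
)

```text
t: 92.45
ee_pos: [0.5656, -0.0135, 0.0976]
orientation: [2.138, 2.302, 0.0]
wrist_force: [0.5, -0.0, -2.1]
grip_width: 0.0146
gripper_force: 58.9
```

Emit:
jog_arm(
  series=[
    [0,0,0.1,0],
    [0,0,0,0],
    [0,0,0,0],
    [0,0,0,0],
    [0,0,0,0],
  ],
)

```text
t: 93.08
ee_pos: [0.5656, -0.0134, 0.0966]
orientation: [-2.138, -2.302, -0.0]
wrist_force: [0.5, 0.3, -2.1]
grip_width: 0.0147
gripper_force: 59.0
```

Emit:
jog_arm(
  series=[
    [0,0,0.1,0],
    [0,0,0,0],
    [0,0,0.1,0],
    [0,0,0,0],
    [0,0,0,0],
  ],
)

```text
t: 93.7
ee_pos: [0.5659, -0.0131, 0.0953]
orientation: [2.137, 2.302, 0.002]
wrist_force: [-0.4, 3.3, 6.3]
grip_width: 0.0147
gripper_force: 60.0
```

Emit:
jog_arm(
  series=[
    [0,0,0,0],
    [0,0,0,0],
    [0,0,0,0],
    [0,0,0,0],
    [0,0,0,0],
  ],
  claw=110,
)

```text
t: 94.32
ee_pos: [0.5656, -0.0135, 0.0946]
orientation: [-2.138, -2.302, 0.0]
wrist_force: [-0.4, 0.8, 0.2]
grip_width: 0.0486
gripper_force: 0.0
```

Emit:
jog_arm(
  series=[
    [0,0,-2,0],
    [0,0,-4,0],
    [0,0,-2.5,0],
    [0,0,0,0],
    [0,0,0,0],
  ],
)

```text
t: 94.95
ee_pos: [0.5651, -0.0134, 0.1785]
orientation: [-2.137, -2.301, 0.001]
wrist_force: [0.4, 0.2, 0.0]
grip_width: 0.0484
gripper_force: 0.0
```

```bash
python3 -c "
from h import *
verdict()"
```

```text
t 94.95 tcp [ 0.5651 -0.0134  0.1785] rv [-2.137e+00 -2.301e+00  1.000e-03] w 0.0484 gf 0.0 wf [0.4 0.2 0. ]
wrist -18 foot tops -y,+y: [276.7 273.9] [276.4 140. ]
wrist 0 foot tops -y,+y: [276.7 261.7] [276.3 132. ]
wrist 18 foot tops -y,+y: [276.7 246.1] [276.3 130.4]
side -18 foot tops -y,+y: [270.7 182.1] [263.7 215.3]
side 0 foot tops -y,+y: [270.8 188. ] [262.9 212.1]
side 18 foot tops -y,+y: [270.4 194.5] [262.5 207. ]
side rows 185 219 cols 255 276
wrist rows 118 272 cols 258 298
wrist
   beam_a_mid
   (0.53, [0.643, -0.246, 0.037])
side
   beam_a_mid
   (0.51, [0.643, -0.245, 0.031])
```

It is level, so beam D is sound and takes the third slot.

Emit:
jog_arm(
  series=[
    [0.1,0,3.5,0],
    [0,0,3,0],
    [0,0,1.6,0],
    [0,0,0.5,0],
    [0,0,0,0],
  ],
)

```text
t: 95.78
ee_pos: [0.5656, -0.0125, 0.0937]
orientation: [-2.138, -2.302, 0.0]
wrist_force: [0.7, -0.5, 0.2]
grip_width: 0.0486
gripper_force: 0.0
```

Emit:
jog_arm(
  series=[
    [0,0,0,0],
    [0,0,0,0],
    [0,0,0,0],
    [0,0,0,0],
    [0,0,0,0],
  ],
  claw=255,
)

```text
t: 96.4
ee_pos: [0.5659, -0.0125, 0.0944]
orientation: [2.137, 2.301, 0.001]
wrist_force: [-2.0, 0.1, 6.0]
grip_width: 0.0154
gripper_force: 58.8
```

Emit:
jog_arm(
  series=[
    [0,0,-1,0],
    [0,0,-3,0],
    [0,0,-4,0],
    [0,0,-1,0],
    [0,0,0,0],
  ],
)

```text
t: 97.02
ee_pos: [0.5653, -0.0124, 0.1833]
orientation: [-2.138, -2.302, 0.0]
wrist_force: [0.0, -0.7, -1.7]
grip_width: 0.0153
gripper_force: 58.9
```

Emit:
jog_arm(
  series=[
    [-2.5,-1.9,0,0],
    [-2.5,-1.9,0,0],
    [-2.5,-1.9,0,0],
    [-2.5,-1.9,0,0],
    [-2.5,-1.9,0,0],
  ],
)

```text
t: 97.65
ee_pos: [0.4787, -0.1445, 0.1818]
orientation: [-2.135, -2.3, 0.001]
wrist_force: [-0.6, 0.4, -2.4]
grip_width: 0.0151
gripper_force: 58.9
```

Emit:
jog_arm(
  series=[
    [-2.5,-1.9,0,0],
    [-2.6,-1.9,0,0],
    [-2.7,-1.6,0,0],
    [0,0,0,-0.185],
    [0,0,0,-0.185],
  ],
)

```text
t: 98.28
ee_pos: [0.4311, -0.2258, 0.1818]
orientation: [-1.669, -2.657, -0.001]
wrist_force: [-0.6, -0.4, -2.0]
grip_width: 0.015
gripper_force: 59.0
```

Emit:
jog_arm(
  series=[
    [0,0,0,-0.185],
    [0,0,0,-0.185],
    [0,0,0,-0.185],
    [0,0,0,-0.185],
    [0,0,0,-0.185],
  ],
)

```text
t: 98.9
ee_pos: [0.4313, -0.2254, 0.1818]
orientation: [-0.307, -3.124, -0.003]
wrist_force: [0.2, -0.3, -1.7]
grip_width: 0.0154
gripper_force: 59.0
```

Emit:
jog_arm(
  series=[
    [0,0,0,-0.185],
    [0,0,0,0],
    [0,0,0,0],
    [0,0,0,0],
    [0,0,0,0],
  ],
)

```text
t: 99.52
ee_pos: [0.4319, -0.2259, 0.1835]
orientation: [-0.028, -3.141, -0.0]
wrist_force: [0.0, -0.0, -2.6]
grip_width: 0.0155
gripper_force: 59.0
```

```bash
python3 - <<'E'
from h import *
st(); w=r.grab_frame('wrist')
print('brass');rects('wrist',hsv(w,(15,130,90),(24,255,255)),.02,300)
go(.432,-.226,.045,3.13)
E
```

```text
t 99.53 tcp [ 0.4319 -0.2259  0.1835] rv [-0.028 -3.141 -0.   ] w 0.0155 gf 59.0 wf [ 0.  -0.  -2.6]
brass
   [276. 351.] xy (0.658, -0.228) size (0.069, 0.032) ang -80.3
   [190. 254.] xy (0.506, -0.324) size (0.121, 0.021) ang 87.4
   [ 12. 266.] xy (0.544, -0.639) size (0.169, 0.08) ang -60.1
   [151. 190.] xy (0.433, -0.36) size (0.141, 0.061) ang -0.9
   [215. 183.] xy (0.432, -0.289) size (0.139, 0.038) ang -0.9
   [280. 210.] xy (0.483, -0.225) size (0.264, 0.061) ang -1.0
   [531. 108.] xy (0.331, 0.098) size (0.079, 0.062) ang -80.7
spin -0.006 then x -0.01 y -0.01 z 13.86 cm
```

Emit:
jog_arm(
  series=[
    [0,-0.1,4,0],
    [0,0,4,0],
    [0,0,3.5,0],
    [0,0,1.8,0],
    [0,0,0.6,0],
  ],
)

```text
t: 100.2
ee_pos: [0.4317, -0.2267, 0.0439]
orientation: [-0.027, -3.14, -0.002]
wrist_force: [-0.3, -0.3, -2.2]
grip_width: 0.0151
gripper_force: 59.0
```

Emit:
jog_arm(
  series=[
    [0,0,0.2,0],
    [0,0,0,0],
    [0,0,0.1,0],
    [0,0,0,0],
    [0,0,0,0],
  ],
)

```text
t: 100.82
ee_pos: [0.432, -0.227, 0.0418]
orientation: [0.026, 3.141, -0.0]
wrist_force: [0.2, 1.5, -2.1]
grip_width: 0.015
gripper_force: 59.0
```

Emit:
jog_arm(
  series=[
    [0,0,0.1,0],
    [0,0,0,0],
    [0,0,0,0],
    [0,0,0,0],
    [0,0,0,0],
  ],
)

```text
t: 101.45
ee_pos: [0.4321, -0.227, 0.0409]
orientation: [0.026, 3.141, -0.0]
wrist_force: [-0.2, 2.1, 4.9]
grip_width: 0.0154
gripper_force: 60.0
```

Emit:
jog_arm(
  series=[
    [0,0,0,0],
    [0,0,0,0],
    [0,0,0,0],
    [0,0,0,0],
    [0,0,0,0],
  ],
  claw=110,
)

```text
t: 102.08
ee_pos: [0.4319, -0.227, 0.0406]
orientation: [0.026, 3.141, -0.0]
wrist_force: [-0.1, -0.6, 0.3]
grip_width: 0.0489
gripper_force: 0.0
```

Emit:
jog_arm(
  series=[
    [0,0,-3,0],
    [0,0,-4,0],
    [0,0,-4,0],
    [0,0,-3,0],
    [0,0,0,0],
  ],
)

```text
t: 102.7
ee_pos: [0.4326, -0.2275, 0.1825]
orientation: [0.026, 3.138, -0.005]
wrist_force: [0.4, 0.1, 0.1]
grip_width: 0.0483
gripper_force: 0.0
```

Emit:
jog_arm(
  series=[
    [0.8,4.3,0,0],
    [0.8,4.3,0,0],
    [0.8,4.3,0,0],
    [0.8,4.3,0,0],
    [0.5,4.3,0,0],
  ],
)

```text
t: 103.32
ee_pos: [0.3976, -0.0099, 0.1796]
orientation: [-0.027, -3.14, -0.001]
wrist_force: [0.0, 0.6, 0.4]
grip_width: 0.0484
gripper_force: 0.0
```

Emit:
jog_arm(
  series=[
    [0,4.3,0,0],
    [0,4.3,0,0],
    [0,4.3,0,0],
    [0,4.3,0,0],
    [0,4.3,0,0],
  ],
)

```text
t: 103.95
ee_pos: [0.4015, 0.205, 0.1795]
orientation: [-0.026, -3.14, 0.001]
wrist_force: [0.9, -0.5, 0.6]
grip_width: 0.0487
gripper_force: 0.0
```

Emit:
jog_arm(
  series=[
    [0,4.3,0,0.01],
    [0,4.3,0,0],
    [0,4.3,0,0],
    [0,4.3,3,0],
    [0,0.4,3,0],
  ],
)

```text
t: 104.58
ee_pos: [0.4056, 0.3815, 0.1182]
orientation: [-0.038, -3.14, 0.001]
wrist_force: [-0.5, -0.4, -0.3]
grip_width: 0.0486
gripper_force: 0.0
```

```bash
python3 - <<'E'
from h import *
hover(.032)
E
```

```text
t 104.58 tcp [0.4056 0.3815 0.1182] rv [-3.80e-02 -3.14e+00  1.00e-03] w 0.0486 gf 0.0 wf [-0.5 -0.4 -0.3]
   [ 22. 369.] xy (0.673, -0.027) size (0.137, 0.044) ang -86.1
   [ 88. 205.] xy (0.403, 0.193) size (0.102, 0.055) ang -11.2
   [272. 192.] xy (0.4, 0.376) size (0.14, 0.035) ang -1.3
   [ 15. 141.] xy (0.331, 0.109) size (0.063, 0.062) ang -9.4
   [257.  63.] xy (0.282, 0.365) size (0.215, 0.013) ang 51.1
beam (0.4, 0.376, 0.14, 0.035, -1.3)
spin -0.002 then x 0.38 y -0.38 z 8.23 cm
spin -0.001 then x 0.38 y -0.38 z 8.23 cm
```

Emit:
jog_arm(
  series=[
    [0.4,-0.3,3.5,0],
    [0,0,3,0],
    [0,0,1.6,0],
    [0,0,0.7,0],
    [0,0,0,0],
  ],
)

```text
t: 105.25
ee_pos: [0.4023, 0.3764, 0.0325]
orientation: [-0.042, -3.141, 0.001]
wrist_force: [0.2, -0.4, -0.3]
grip_width: 0.0487
gripper_force: 0.0
```

Emit:
jog_arm(
  series=[
    [0,0,0,0],
    [0,0,0,0],
    [0,0,0,0],
    [0,0,0,0],
    [0,0,0,0],
  ],
  claw=255,
)

```text
t: 105.88
ee_pos: [0.4027, 0.3771, 0.0335]
orientation: [0.042, 3.14, 0.002]
wrist_force: [-1.9, 0.9, 6.7]
grip_width: 0.0152
gripper_force: 58.8
```

Emit:
jog_arm(
  series=[
    [0,0,-2,0],
    [0,0,-4,0],
    [0,0,-4,0],
    [0,0,-4,0],
    [0,0,-1,0],
  ],
)

```text
t: 106.5
ee_pos: [0.4029, 0.377, 0.1846]
orientation: [0.042, 3.138, 0.003]
wrist_force: [0.1, 0.6, -3.1]
grip_width: 0.0153
gripper_force: 58.9
```

Emit:
jog_arm(
  series=[
    [0,0,0,0.184],
    [0,0,0,0.184],
    [0,0,0,0.184],
    [0,0,0,0.184],
    [0,0,0,0.184],
  ],
)

```text
t: 107.12
ee_pos: [0.4018, 0.3763, 0.1808]
orientation: [-1.44, -2.79, 0.004]
wrist_force: [0.1, -0.4, -1.3]
grip_width: 0.0155
gripper_force: 58.9
```

Emit:
jog_arm(
  series=[
    [0,0,0,0.184],
    [0,0,0,0.184],
    [0,0,0,0.184],
    [-4,1.3,0,0],
    [-4,1.3,0,0],
  ],
)

```text
t: 107.75
ee_pos: [0.4336, 0.2977, 0.1808]
orientation: [-2.138, -2.3, 0.005]
wrist_force: [-0.1, -0.5, -1.7]
grip_width: 0.0148
gripper_force: 58.9
```

Emit:
jog_arm(
  series=[
    [-4,1.3,0,0],
    [-4,1.3,0,0],
    [-4,1.3,0,0],
    [-4,1.3,0,0],
    [-4,1.3,0,0],
  ],
)

```text
t: 108.38
ee_pos: [0.5129, 0.1026, 0.181]
orientation: [-2.139, -2.298, 0.003]
wrist_force: [-0.1, 0.5, -1.9]
grip_width: 0.0153
gripper_force: 58.9
```

Emit:
jog_arm(
  series=[
    [-4,1.3,0,0],
    [-4,1.3,0,0],
    [-4.1,1.4,0,0],
    [0,0,0,0],
    [0,0,0,0],
  ],
)

```text
t: 109.0
ee_pos: [0.5611, -0.0134, 0.1813]
orientation: [-2.139, -2.298, 0.002]
wrist_force: [0.6, 0.2, -2.1]
grip_width: 0.0154
gripper_force: 58.9
```

```bash
python3 - <<'E'
from h import *
s=st(); go(.565,-.0122,.093,1.649)
E
```

```text
t 109.0 tcp [ 0.5611 -0.0134  0.1813] rv [-2.139e+00 -2.298e+00  2.000e-03] w 0.0154 gf 58.9 wf [ 0.6  0.2 -2.1]
spin -0.006 then x 0.09 y 0.39 z 8.83 cm
```

Emit:
jog_arm(
  series=[
    [0,0.3,3,0],
    [0,0,3,0],
    [0,0,1.6,0],
    [0,0,0.7,0],
    [0,0,0.1,0],
  ],
)

```text
t: 109.62
ee_pos: [0.5647, -0.013, 0.0986]
orientation: [-2.139, -2.301, 0.0]
wrist_force: [-0.4, -1.0, -1.5]
grip_width: 0.0153
gripper_force: 59.0
```

Emit:
jog_arm(
  series=[
    [0,0,0.1,0],
    [0,0,0,0],
    [0,0,0.1,0],
    [0,0,0,0],
    [0,0,0,0],
  ],
)

```text
t: 110.25
ee_pos: [0.5649, -0.0137, 0.0967]
orientation: [-2.14, -2.3, -0.0]
wrist_force: [0.8, -0.7, -1.7]
grip_width: 0.0154
gripper_force: 59.0
```

Emit:
jog_arm(
  series=[
    [0,0,0.1,0],
    [0,0,0,0],
    [0,0,0,0],
    [0,0,0,0],
    [0,0,0,0],
  ],
)

```text
t: 110.88
ee_pos: [0.5648, -0.0136, 0.0956]
orientation: [-2.14, -2.3, -0.0]
wrist_force: [-0.0, 1.0, -1.1]
grip_width: 0.0159
gripper_force: 59.0
```

Emit:
jog_arm(
  series=[
    [0.1,0,0.1,0],
    [0,0,0,0],
    [0,0,0.1,0],
    [0,0,0,0],
    [0,0,0,0],
  ],
)

```text
t: 111.5
ee_pos: [0.5649, -0.0125, 0.094]
orientation: [2.14, 2.3, 0.001]
wrist_force: [-0.9, 2.0, 4.5]
grip_width: 0.0152
gripper_force: 59.8
```

Emit:
jog_arm(
  series=[
    [0,0,0,0],
    [0,0,0,0],
    [0,0,0,0],
    [0,0,0,0],
    [0,0,0,0],
  ],
  claw=110,
)

```text
t: 112.12
ee_pos: [0.5648, -0.0127, 0.0936]
orientation: [-2.14, -2.3, 0.0]
wrist_force: [1.2, 0.0, -0.3]
grip_width: 0.0489
gripper_force: 0.0
```

Emit:
jog_arm(
  series=[
    [0,0,-2,0],
    [0,0,-4,0],
    [0,0,-2.6,0],
    [0,0,0,0],
    [0,0,0,0],
  ],
)

```text
t: 112.75
ee_pos: [0.5643, -0.0126, 0.1785]
orientation: [-2.139, -2.299, 0.001]
wrist_force: [-0.5, 0.1, -0.6]
grip_width: 0.0488
gripper_force: 0.0
```

```bash
python3 -c "
from h import *
verdict()"
```

```text
t 112.75 tcp [ 0.5643 -0.0126  0.1785] rv [-2.139e+00 -2.299e+00  1.000e-03] w 0.0488 gf 0.0 wf [-0.5  0.1 -0.6]
wrist -18 foot tops -y,+y: [277.8 274.8] [277.1 141. ]
wrist 0 foot tops -y,+y: [277.7 262.6] [277.1 133.1]
wrist 18 foot tops -y,+y: [277.6 247. ] [277.1 131.6]
side -18 foot tops -y,+y: [270.7 182.1] [263.7 215.3]
side 0 foot tops -y,+y: [270.8 188. ] [262.9 212.1]
side 18 foot tops -y,+y: [270.4 194.5] [262.5 207. ]
side rows 179 222 cols 257 276
wrist rows 129 288 cols 258 297
wrist
   beam_a_mid
   (0.5, [0.643, -0.244, 0.037])
side
   beam_a_mid
   (0.61, [0.645, -0.247, 0.034])
```

It tips like the first one (rows 129–288 and 179–222), so beam E is faulty and goes in the tub beside the other. I'll grip it lower this time.

Emit:
jog_arm(
  series=[
    [0.4,0,3.5,0],
    [0,0,3,0],
    [0,0,1.5,0],
    [0,0,0.6,0],
    [0,0,0,0],
  ],
)

```text
t: 113.58
ee_pos: [0.5648, -0.0088, 0.094]
orientation: [2.14, 2.3, 0.0]
wrist_force: [-1.2, -0.9, -0.4]
grip_width: 0.049
gripper_force: 0.0
```

Emit:
jog_arm(
  series=[
    [0,0,0,0],
    [0,0,0,0],
    [0,0,0,0],
    [0,0,0,0],
    [0,0,0,0],
  ],
  claw=255,
)

```text
t: 114.2
ee_pos: [0.5649, -0.0088, 0.0945]
orientation: [2.139, 2.299, 0.001]
wrist_force: [-1.6, -0.1, 5.3]
grip_width: 0.0152
gripper_force: 58.7
```

Emit:
jog_arm(
  series=[
    [0,0,-1,0],
    [0,0,-3,0],
    [0,0,-4,0],
    [0,0,-2,0],
    [0,0,0,0],
  ],
)

```text
t: 114.82
ee_pos: [0.5649, -0.0087, 0.1949]
orientation: [2.138, 2.298, 0.002]
wrist_force: [-0.2, 0.0, -3.1]
grip_width: 0.0147
gripper_force: 58.8
```

Emit:
jog_arm(
  series=[
    [-4.1,0,0,0],
    [-4.1,0,0,0],
    [-4.1,0,0,0],
    [-4.1,0,0,0],
    [-4.1,0,0,0],
  ],
)

```text
t: 115.45
ee_pos: [0.5787, -0.2142, 0.192]
orientation: [-2.138, -2.298, 0.001]
wrist_force: [0.9, -0.2, -1.2]
grip_width: 0.0149
gripper_force: 58.8
```

Emit:
jog_arm(
  series=[
    [-4.1,0,0,0],
    [-0.2,-0.2,0,0],
    [0,0,0,0],
    [0,0,0,0],
    [0,0,0,0],
  ],
)

```text
t: 116.08
ee_pos: [0.5805, -0.2552, 0.1937]
orientation: [-2.139, -2.301, -0.0]
wrist_force: [-0.8, 1.1, -2.4]
grip_width: 0.0151
gripper_force: 59.0
```

```bash
python3 - <<'E'
from h import *
s=st(); go(.582,-.257,.062,1.643); r.grab_frame('wrist'); tip('wrist','beam_a_mid'); tip('wrist','reject_floor')
E
```

```text
t 116.08 tcp [ 0.5805 -0.2552  0.1937] rv [-2.139 -2.301 -0.   ] w 0.0151 gf 59.0 wf [-0.8  1.1 -2.4]
spin 0.001 then x -0.19 y 0.14 z 13.17 cm
wrist
   beam_a_mid
   (0.87, [0.644, -0.244, 0.037])
wrist
   reject_floor
   (0.93, [0.63, -0.27, 0.007])
```

Emit:
jog_arm(
  series=[
    [0,0,4,0],
    [0,0,4,0],
    [0,0,3,0],
    [0,0,1.4,0],
    [0,0,0.5,0],
  ],
)

```text
t: 116.85
ee_pos: [0.5805, -0.2562, 0.0645]
orientation: [2.14, 2.3, 0.0]
wrist_force: [0.1, -0.8, -2.1]
grip_width: 0.0148
gripper_force: 59.0
```

Emit:
jog_arm(
  series=[
    [0,0,0.1,0],
    [0,0,0,0],
    [0,0,0.1,0],
    [0,0,0,0],
    [0,0,0,0],
  ],
)

```text
t: 117.48
ee_pos: [0.5804, -0.2562, 0.0628]
orientation: [2.14, 2.3, 0.0]
wrist_force: [0.8, 0.2, -2.3]
grip_width: 0.0148
gripper_force: 59.0
```

Emit:
jog_arm(
  series=[
    [0,0,0.1,0],
    [0,0,0,0],
    [0,0,0,0],
    [0,0,0,0],
    [0,0,0,0],
  ],
)

```text
t: 118.1
ee_pos: [0.5803, -0.2561, 0.0616]
orientation: [-2.14, -2.3, 0.0]
wrist_force: [-0.3, 0.2, -2.6]
grip_width: 0.0147
gripper_force: 59.0
```

Emit:
jog_arm(
  series=[
    [0,0,0.1,0],
    [0,0,0,0],
    [0,0,0.1,0],
    [0,0,0,0],
    [0,0,0,0],
  ],
)

```text
t: 118.72
ee_pos: [0.5805, -0.2564, 0.0599]
orientation: [2.14, 2.299, -0.0]
wrist_force: [0.0, -1.5, 0.0]
grip_width: 0.0148
gripper_force: 59.3
```

Emit:
jog_arm(
  series=[
    [0,0,0,0],
    [0,0,0,0],
    [0,0,0,0],
    [0,0,0,0],
    [0,0,0,0],
  ],
  claw=110,
)

```text
t: 119.35
ee_pos: [0.5804, -0.2561, 0.0596]
orientation: [-2.14, -2.3, -0.0]
wrist_force: [-0.5, -0.1, 0.5]
grip_width: 0.0486
gripper_force: 0.0
```

Emit:
jog_arm(
  series=[
    [0,0,-3,0],
    [0,0,-4,0],
    [0,0,-4,0],
    [0,0,-4,0],
    [0,0,-3,0],
  ],
)

```text
t: 119.98
ee_pos: [0.5804, -0.2562, 0.2416]
orientation: [2.139, 2.299, 0.0]
wrist_force: [0.5, -0.8, 0.7]
grip_width: 0.0488
gripper_force: 0.0
```

Emit:
jog_arm(
  series=[
    [4,-4,0,0],
    [4,-4,0,0],
    [4,-4,0,0],
    [4,-4,0,0],
    [0,0,0,0],
  ],
)

```text
t: 120.6
ee_pos: [0.407, -0.1059, 0.2402]
orientation: [2.138, 2.301, 0.0]
wrist_force: [1.2, -1.0, 0.2]
grip_width: 0.0489
gripper_force: 0.0
```

```bash
python3 - <<'E'
from h import *
st(); t=r.grab_frame('top'); s=r.grab_frame('side')
cv2.imwrite('pics/end.png',np.hstack([cv2.resize(t[115:285,190:435],(400,278)),cv2.resize(s[130:300,205:375],(278,278))]))
tip('side','beam_a_mid',.1); tip('top','beam_a_mid',.1);tip('side','brush_mid')
E
```

```text
t 120.6 tcp [ 0.407  -0.1059  0.2402] rv [2.138 2.301 0.   ] w 0.0489 gf 0.0 wf [ 1.2 -1.   0.2]
side
   beam_a_mid
   (0.64, [0.644, -0.244, 0.035])
top
   beam_a_mid
   (0.83, [0.644, -0.249, 0.033])
   (0.71, [0.28, 0.373, -0.002])
   (0.68, [0.626, -0.27, 0.008])
side
   brush_mid
   (0.69, [0.4, 0.217, 0.038])
   (0.56, [0.643, 0.024, 0.018])
```

View pics/end.png

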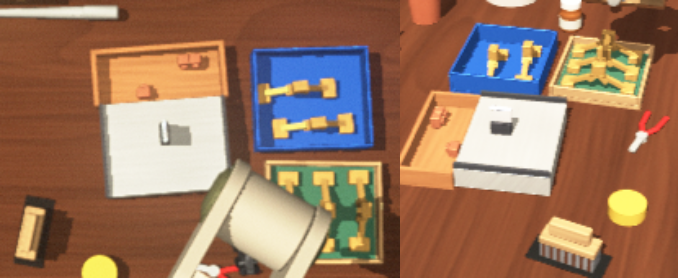

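The final view shows:
- **Green tray:** three beams stand upright, tops near (288,180), (323,180) and (362,180).
- **Blue tub:** two beams, at (297,88) and (313,127).
- **Catch tray:** the scraps are at (145,92) and (192,62).
- **Brush:** it stands on its mat at (32,235).

Everything is in place, so I'm handing in.

```bash
python3 -c "
from h import *
print(r.sign_off())"
```

```text
the job is handed in; nothing more can be done
None
```

I handed the job in at about 121 s: all three scraps are in the catch tray, the brush stands on its mat, the three level beams stand upright in the green tray, and the two that tipped are in the blue tub.

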